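Draw a locked transport plug from a bottle with self-closing tweezers

TASK

Take the spring-closed tweezers from their stand, squeeze them open, let them close on the tab of the white plug in the bottle held in the nest, and turn the plug clockwise (seen from above) until its hidden quarter-turn lock lets go; feel for that with light upward tugs and never pull hard, because the glass must not be strained. Lift the plug out and set the tweezers, with the plug still clamped in them, gently back upright in their stand, then let go and draw the hand clear. Touch the plug only with the tweezers and leave the spare bottle and the two loose caps where they are.

Things in the scene. Friction and masses are not known exactly. Their poses are not given: they have to be found in the camera images.
- tweezers_grip (a point): Self-closing steel tweezers, 140 g, upright in the stand, tips down. Point midway between the two squeeze pads (each 22 wide along x, 28 tall, facing +y and -y, outer faces 52 mm apart when free), 78 mm above the tips' lower ends. y = line along which pads and jaws move, z up; a half turn about z is the same. A top bar (16 x 14 mm) ends 23 mm above this point; the crossplate's top is 29 mm below.
- tweezers: The tweezers; origin between the tips' lower ends. Crossplate 70 (x) x 24 (y) x 6 mm, underside 43 mm up. Squeezing: each pad first gives 8 mm on a soft spring (1 N + 1.4 N/mm), jaws shut; then its jaw opens mm for mm (14 to 18 N a side), 8 mm at most. Outer pad width with empty jaws: 52 free, 36 jaws about to open, 20 fully open; 22 to 24 is a good open squeeze.
- tweezers_tips (a point): On the tweezers' middle line, 5 mm above the tips' lower ends, 73 mm below the grip point: centre of the jaw faces (12 wide along x, 10 tall, jaws 3 thick, 5 from 10 mm up). Faces 2 mm apart shut, 18 mm fully open. With the jaws shut on the 6 mm tab the free pad width is 48 and they let go below 32; a width of 37 to 40 holds the tweezers firmly while the jaws still clamp.
- jaw_a (a joint): Opening of one jaw from shut, in m: 0 shut, 0.002 when clamped on the tab, 0.008 fully open.
- jaw_b (a joint): Opening of the other jaw, the same.
- plug_tab (a point): Centre of the upright flat tab (16 long along x, 6 thick along y, 18 mm tall) of the white plastic plug, 20 g. Below the tab: a round flange 33 across, 4 thick, resting on the bottle's collar; a boss 26 across; a stem; and a crossbar 26 x 5.5 mm, along x like the tab, ending 25.5 mm below this point inside the collar.
- plug: The plug; origin under its flange, 13 mm below the tab's centre. Its crossbar is caught under a slotted ring with 1.5 mm of vertical play. The slot is out of sight, 15 to 90 degrees clockwise from above (negative about z) of the tab's start, with about 5 degrees of room each way. Nothing stops the turn there: tug lightly (3 to 4 N) every 5 or 6 degrees; at the slot it comes up freely, 16 mm clears the collar.
- bottle_mouth (a point): Centre of the collar's top, 90 mm above the bench: clear square glass bottle, 60 x 60 mm, with a round steel collar 38 mm across, bore 28 mm. z up.
- bottle: The bottle, fixed in a grey nest 82 mm square and 22 mm high; origin at the centre of its underside on the bench.
- stand: Fixed aluminium stand; origin at the centre of its underside, z up. Foot 100 (x) x 70 (y) mm. Two posts, 42 mm apart, have ledges 80 mm high for the ends of the tweezers' crossplate (plate along the stand's x, either way round). Lips 10 mm high round the ledges leave the plate 3 mm in x and 4 mm in y to each side. In it, the tips' ends are 37 and the grip point 115 mm above the bench.
- spare_bottle: Bystander: loose square glass bottle 52 x 52 x 66 mm with a wooden cap, 98 mm tall in all; origin under its centre.
- chrome_cap: Bystander: loose chrome cap, 28 mm across, 32 mm tall; origin under its centre.
- wood_cap: Bystander: loose wooden cap, 30 mm across, 28 mm tall; origin under its centre.
There are look-alikes about, which are no part of the job. Leave any blue look-alike of the bottle alone. What is shaped like the tweezers but red is not meant.

How it is judged:
By the outcome, as a careful person would: the job done as asked, in the order asked, and still so for the second after the job is handed in, with the robot touching nothing.
It also fails if it takes over 72 s, if anything falls off the work surface, if the arm or the gripper's body presses on something with over 40 N, if the wrist force passes 120 N, or if a joint passes its speed limit or range.

ROBOT

A 6-joint arm with a two-finger parallel gripper is mounted at the origin on the work surface. World frame = base frame: x ahead of the robot, y to its left, z up, the work surface at z = 0. Lengths are in m, angles in rad, forces in N, time in s.
With the tool pointing down it reaches from about 0.4 to 0.825 m from the base axis. Payload 7 kg.
Tool frame: the origin (TCP) lies between the finger pads; the fingertips stand r.tip_extent ahead of it and the grasp point (between the pads) lies 8 mm behind it (r.tip_extent is the distance from the TCP to the fingertips, in m); z points along the fingers, y is the direction in which the jaws open and shut (so a half turn about z gives the same grasp; the last joint's range is limited). The gripper opens to 85 mm and grips with 20 to 120 N. Pads are 22 mm wide; open, the fingers measure 114 mm over their backs; the gripper's body (76 mm by 85 mm) begins 54 mm behind the grasp point. The pads swing forward as they close: fully open they stand 13 mm farther back than shut.
Start: joints at [-0.97, 0.359, 0.012, 0, -1.224, -0.288], TCP at [0.208, -0.642, 0.242] pointing down, gripper open.
Joint ranges: [-3.07, 3.07], [-1.43, 2.12], [-1.02, 1.25], [-3.03, 1.67], [-3.05, -0], [-3.03, 3.03]. Speed limits (rad/s): [2.39, 2.39, 3.01, 3.14, 3.14, 3.14].

INTERFACE

Orientations are given as a unit quaternion [x, y, z, w].
In Python, from cell import observe, imaging, r gives the robot as it stands. The module is installed in compiled form; this text tells all that it offers.
- The arm moves only by the shell command python3 -m crank 'ROWS'. ROWS is JSON, a list of rows, each an object of numbers: "ax", "ay", "az": the turn, a rotation vector about the tool's x, y, z in degrees; "x", "y", "z": the shift along the tool's x, y, z in cm; "hand": the gripper command: -1 is shut, 1 is fully open, values between are in proportion. In form: [{"ax": .., "ay": .., "az": .., "x": .., "y": .., "z": .., "hand": ..}, ...]. A call has exactly 5 rows; each row is the pose to reach, as a shift and turn from the pose commanded when the call began, along the tool's axes at that moment; what a row does not reach only later rows make up. A row lasts 1/10 s, in which the tool goes at most 50 mm and 8.59 degrees, less where a joint would pass 70% of its speed; a pose out of reach is approached as far as the arm can. A call with a gripper value outside its range is refused whole. The fingers move at their own pace and stop on an object; the grip force is fixed at half the most. Time passes only in rows, so rows that repeat a pose let the fingers close, or fill a call up. It gives the time, the measured TCP pose, the force and the opening at its end, in the units of the state.
- observe(): the state, without advancing time (a new reading comes with each control period).
- imaging.capture(name): name is "scene" or "top" or "wrist"; returns the picture (400x640x3 uint8, red, green, blue); there is no depth.
- imaging.get_calibration(name): a dict with "camera_matrix" (3x3 intrinsics, pixels), "position" and "orientation" of the camera in the world. Camera axes: x right, y down, z forward; pixel columns grow to the right and rows downward; lengths in m; the calibration is good to about 2 mm. A picture is of the moment at which its call begins: read the wrist's pose just before it. get_calibration takes no time and is no camera call; for the wrist camera it gives the pose at the moment of the call.
- r.sign_off(): hands the job in, once; it reports no verdict.
The state is a dict: "t": time; "joint_positions": joint angles; "dq": joint speeds; "joint_torque": joint torques, N m; "tcp_pos": TCP position; "tcp_rot": TCP orientation; "contact_force": force on the tool from outside, world axes, zero at the start; "torque": the same for the moment, N m; "gripper_width": finger opening in m.
Only numpy, scipy, OpenCV 4.12 (cv2) and the standard library are available. Lean on these libraries where they do the work, as an engineer would, in place of code of your own. Each camera call takes 0.05 s, during which the arm holds its last target.

## Working session

There is one attempt and no reset: what is moved stays moved. The work goes in short steps, Python scripts to look and compute and a shell command to move; the robot and the scene stay as the last step left them, time stands still between calls to the robot, and variables do not carry over. Pictures are saved under pics/ and viewed, and the job is handed in when it is done.

```bash
mkdir -p pics; ls; python3 - <<'E'
from cell import observe, imaging, r
import cv2
s=observe(); print(s); print(r.tip_extent)
for n in ["scene","top","wrist"]:
    print(n, imaging.get_calibration(n))
    cv2.imwrite(f"pics/{n}0.png", imaging.capture(n)[:,:,::-1])
E
```

```text
pics
{'t': 0.0, 'joint_positions': array([-9.69863981e-01,  3.59376896e-01,  1.10470356e-02, -3.60380960e-04,
       -1.22409747e+00, -2.88094133e-01]), 'dq': array([-0.00187971,  0.00135862, -0.00164446,  0.00136319,  0.00015908,
       -0.00065296]), 'joint_torque': array([-1.39670577e-03, -5.83324349e+01,  2.93411940e+01,  6.93677679e+00,
       -6.16182078e-03,  3.03793138e-05]), 'tcp_pos': array([ 0.20756654, -0.64179762,  0.24136314]), 'tcp_rot': array([-1.55721366e-01,  9.87800669e-01,  8.09104699e-04, -1.97725875e-04]), 'contact_force': array([-0.02920428, -0.32139513,  0.5698768 ]), 'torque': array([-0.0064288 ,  0.02695064,  0.01047259]), 'gripper_width': 0.08528817525195598}
0.011
scene {'camera_matrix': array([[473.18765253,   0.        , 322.39548778],
       [  0.        , 473.18765253, 203.26268154],
       [  0.        ,   0.        ,   1.        ]]), 'position': array([ 1.09430688, -0.45582258,  0.94382708]), 'orientation': array([ 0.85233586,  0.39921936, -0.15063722, -0.30241678])}
top {'camera_matrix': array([[454.8336543 ,   0.        , 324.86256943],
       [  0.        , 454.8336543 , 202.81584365],
       [  0.        ,   0.        ,   1.        ]]), 'position': array([ 0.46857769, -0.01788761,  1.07923039]), 'orientation': array([ 0.71336679, -0.69950688,  0.03965667, -0.01500978])}
wrist {'camera_matrix': array([[304.39349862,   0.        , 323.59540767],
       [  0.        , 304.39349862, 200.40337131],
       [  0.        ,   0.        ,   1.        ]]), 'position': array([ 0.14180279, -0.66241443,  0.37421695]), 'orientation': array([0.58300809, 0.80081819, 0.11128382, 0.08004813])}
```

View pics/scene0.png

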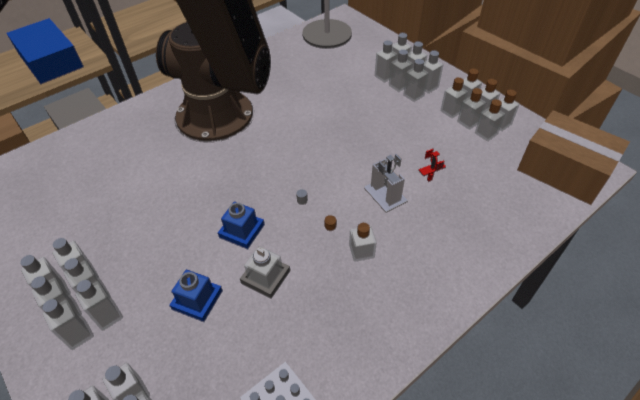

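View pics/top0.png

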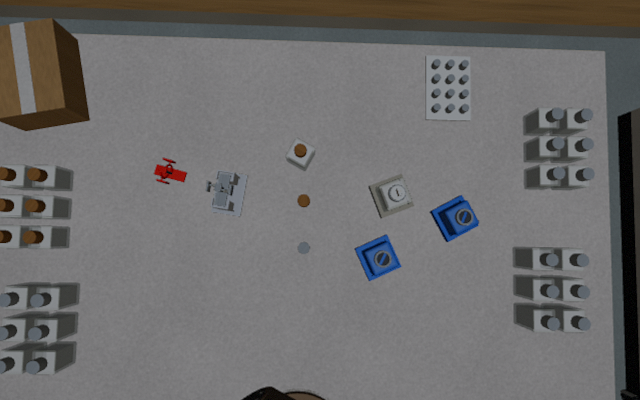

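View pics/wrist0.png

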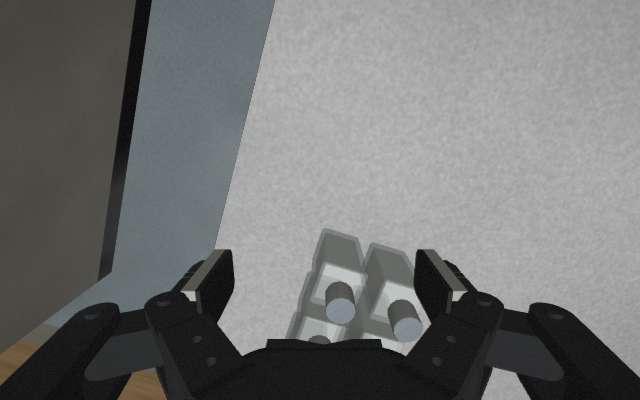

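The scene camera shows:
- **Tweezers:** grey ones in the stand at scene (388,178) / top (224,190), and a red look-alike at scene (433,163) / top (170,170).
- **Bottle:** a clear one with the white plug in the grey nest at scene (265,268) / top (392,195), and blue look-alikes at top (380,257) and (455,217).

The grey tweezers and the clear bottle fit the description. I'll confirm both in enlarged crops.

```bash
cat > h.py <<'E'
import numpy as np, cv2
from scipy.spatial.transform import Rotation as R
def ray(cal,uv):
    K=cal["camera_matrix"]; d=np.array([(uv[0]-K[0,2])/K[0,0],(uv[1]-K[1,2])/K[1,1],1.])
    return np.array(cal["position"]), R.from_quat(cal["orientation"]).apply(d)
def onz(cal,uv,z):
    p,d=ray(cal,uv); return p+d*(z-p[2])/d[2]
def tri(obs):
    A=np.zeros((3,3));b=np.zeros(3)
    for cal,uv in obs:
        p,d=ray(cal,uv); d=d/np.linalg.norm(d); M=np.eye(3)-np.outer(d,d); A+=M;b+=M@p
    x=np.linalg.solve(A,b)
    res=[np.linalg.norm((np.eye(3)-np.outer(d/np.linalg.norm(d),d/np.linalg.norm(d)))@(x-p)) for p,d in [ray(c,u) for c,u in obs]]
    return x,res
def proj(cal,X):
    K=cal["camera_matrix"]; q=R.from_quat(cal["orientation"]).inv().apply(np.array(X)-cal["position"]); q=q@K.T; return q[...,:2]/q[...,2:]
E
python3 - <<'E'
import cv2,numpy as np
t=cv2.imread('pics/top0.png');s=cv2.imread('pics/scene0.png')
def c(im,x,y,w,h,k): return cv2.resize(im[y:y+h,x:x+w],None,fx=k,fy=k,interpolation=cv2.INTER_CUBIC)
a=np.hstack([c(t,190,155,70,70,5),c(t,355,160,70,70,5)])
b=np.hstack([c(s,350,140,70,70,5),c(s,230,230,70,70,5)])
cv2.imwrite('pics/crop0.png',cv2.resize(np.vstack([a,b]),(600,600)))
E
```

```text
(no output)
```

View pics/crop0.png

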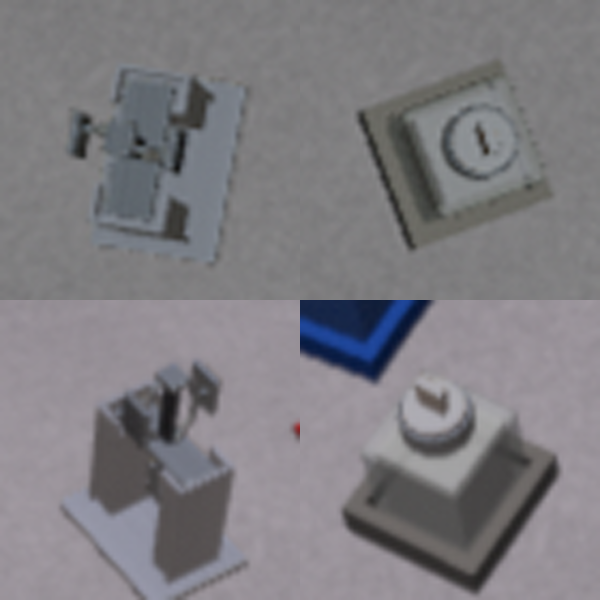

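Crop confirmed. The left column is the grey steel tweezers upright on the two posts. The right column is the clear bottle with the white plug and its tab, in the grey nest. Next I'll get rough positions, then take wrist-camera looks.

```bash
python3 - <<'E'
from h import *
from cell import imaging,observe
ct=imaging.get_calibration("top");cs=imaging.get_calibration("scene")
k=600/140
T=lambda x,y:(190+x/k-.5,155+y/k-.5); P=lambda x,y:(355+(x-300)/k-.5,160+y/k-.5)
S=lambda x,y:(350+x/k-.5,140+(y-300)/k-.5); Q=lambda x,y:(230+(x-300)/k-.5,230+(y-300)/k-.5)
print("bar",onz(ct,T(120,135),.138),tri([(ct,T(120,135)),(cs,S(172,372))]))
print("tab",onz(ct,P(482,138),.112),tri([(ct,P(482,138)),(cs,Q(430,392))]))
f=[onz(ct,T(*p),.006) for p in [(246,88),(217,262),(95,243)]]
print(f); d=f[1]-f[0]; print(np.degrees(np.arctan2(d[1],d[0])))
n=[onz(ct,P(*p),.022) for p in [(498,62),(553,195),(412,248),(360,112)]]
print(n,np.mean(n,0)); d=n[1]-n[0]; print(np.degrees(np.arctan2(d[1],d[0])))
a=onz(ct,P(474,128),.112);b=onz(ct,P(488,152),.112);d=b-a;print(d,np.degrees(np.arctan2(d[1],d[0])))
s=observe();print(R.from_quat(s['tcp_rot']).as_matrix()); cw=imaging.get_calibration("wrist")
Rt=R.from_quat(s['tcp_rot']);print(Rt.inv().apply(cw["position"]-s["tcp_pos"]),(Rt.inv()*R.from_quat(cw["orientation"])).as_matrix())
E
```

```text
bar [0.57203066 0.17240237 0.138     ] (array([0.57026996, 0.16970744, 0.14398435]), [np.float64(0.0018036652708609767), np.float64(0.001803665270860993)])
tab [ 0.57111296 -0.20563982  0.112     ] (array([ 0.57029073, -0.20927765,  0.10552236]), [np.float64(0.0028029060546199067), np.float64(0.0028029060546200394)])
[array([0.61414945, 0.13106559, 0.006     ]), array([0.51778756, 0.14384675, 0.006     ]), array([0.52685713, 0.2104983 , 0.006     ])]
172.44455319734104
[array([ 0.62287788, -0.23171744,  0.022     ]), array([ 0.55012229, -0.26243859,  0.022     ]), array([ 0.51952512, -0.18506135,  0.022     ]), array([ 0.59349661, -0.1557849 ,  0.022     ])] [ 0.57150547 -0.20875057  0.022     ]
-157.10802894236127
[-0.01194598 -0.00713969  0.        ] -149.13472611520223
[[-9.51476007e-01 -3.07722380e-01 -5.87845302e-04]
 [-3.07722885e-01  9.51475256e-01  1.20968345e-03]
 [ 1.87073590e-04  1.33187823e-03 -9.99999096e-01]]
[ 0.06891569  0.00085853 -0.13274218] [[-3.31017492e-04 -9.62364663e-01 -2.71761194e-01]
 [ 9.99999945e-01 -3.18230542e-04 -9.11228186e-05]
 [ 1.21066857e-06 -2.71761209e-01  9.62364715e-01]]
```

```bash
python3 -m crank '[{"x":-4.2,"y":2.6},{"x":-8.4,"y":5.2},{"x":-12.6,"y":7.8},{"x":-16.8,"y":10.4},{"x":-21,"y":13}]'
```

```text
$[0]: bad value
```

```bash
python3 -m crank '[{"ax":0,"ay":0,"az":0,"x":-4.2,"y":2.6,"z":0,"hand":1},{"ax":0,"ay":0,"az":0,"x":-8.4,"y":5.2,"z":0,"hand":1},{"ax":0,"ay":0,"az":0,"x":-12.6,"y":7.8,"z":0,"hand":1},{"ax":0,"ay":0,"az":0,"x":-16.8,"y":10.4,"z":0,"hand":1},{"ax":0,"ay":0,"az":0,"x":-21,"y":13,"z":0,"hand":1}]'
python3 -m crank '[{"ax":0,"ay":0,"az":0,"x":-4.2,"y":2.6,"z":0,"hand":1},{"ax":0,"ay":0,"az":0,"x":-8.4,"y":5.2,"z":0,"hand":1},{"ax":0,"ay":0,"az":0,"x":-12.6,"y":7.8,"z":0,"hand":1},{"ax":0,"ay":0,"az":0,"x":-16.8,"y":10.4,"z":0,"hand":1},{"ax":0,"ay":0,"az":0,"x":-21,"y":12,"z":0,"hand":1}]'
```

```text
t: 0.65
tcp_pos: [0.3683, -0.4522, 0.2422]
tcp_rot: [-0.156, 0.988, 0.0, -0.0]
contact_force: [0.9, -0.8, -0.4]
gripper_width: 0.0855
t: 1.15
tcp_pos: [0.5311, -0.2728, 0.2426]
tcp_rot: [-0.156, 0.988, 0.0, 0.0]
contact_force: [1.0, 0.4, 0.8]
gripper_width: 0.0855
```

```bash
cat > cap.py <<'E'
import sys,json
from h import *
from cell import imaging,observe
def cap(n,cam="wrist"):
    c=imaging.get_calibration(cam); im=imaging.capture(cam)
    cv2.imwrite(f"pics/{n}.png",im[:,:,::-1])
    json.dump({k:np.array(v).tolist() for k,v in c.items()},open(f"pics/{n}.json","w"))
def load(n):
    c=json.load(open(f"pics/{n}.json")); return {k:np.array(v) for k,v in c.items()}, cv2.imread(f"pics/{n}.png")
if __name__=="__main__":
    cap(sys.argv[1], *(sys.argv[2:3]))
    s=observe(); print(round(s['t'],2),s['tcp_pos'].round(4),R.from_quat(s['tcp_rot']).as_matrix().round(3).tolist())
E
python3 cap.py b1
```

```text
1.2 [ 0.5359 -0.2702  0.2421] [[-0.951, -0.311, 0.002], [-0.311, 0.951, 0.0], [-0.002, -0.0, -1.0]]
```

```bash
python3 -m crank '[{"ax":0,"ay":0,"az":0,"x":-3,"y":2.7,"z":0,"hand":1},{"ax":0,"ay":0,"az":0,"x":-5.4,"y":4.8,"z":0,"hand":1},{"ax":0,"ay":0,"az":0,"x":-5.4,"y":4.8,"z":0,"hand":1},{"ax":0,"ay":0,"az":0,"x":-5.4,"y":4.8,"z":0,"hand":1},{"ax":0,"ay":0,"az":0,"x":-5.4,"y":4.8,"z":0,"hand":1}]'
python3 cap.py b2
```

```text
t: 1.7
tcp_pos: [0.5666, -0.2132, 0.2421]
tcp_rot: [-0.156, 0.988, 0.0, -0.0]
contact_force: [0.7, 0.0, 1.2]
gripper_width: 0.0855
1.75 [ 0.5665 -0.2135  0.2422] [[-0.952, -0.307, -0.0], [-0.307, 0.952, 0.0], [0.0, 0.0, -1.0]]
```

```bash
python3 - <<'E'
import cv2,numpy as np
a=cv2.imread('pics/b1.png');b=cv2.imread('pics/b2.png')
cv2.imwrite('pics/b12.png',np.vstack([cv2.resize(a[:300],(600,281)),cv2.resize(b[:300],(600,281))]))
E
```

```text
(no output)
```

View pics/b12.png

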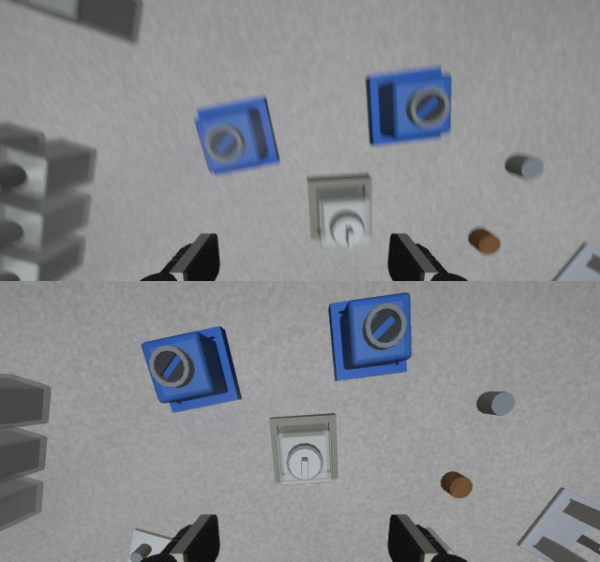

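```bash
python3 -m crank '[{"ax":0,"ay":0,"az":0,"x":0,"y":0,"z":3,"hand":1},{"ax":0,"ay":0,"az":0,"x":0.5,"y":0.5,"z":6,"hand":1},{"ax":0,"ay":0,"az":0,"x":0.5,"y":0.5,"z":6,"hand":1},{"ax":0,"ay":0,"az":0,"x":0.5,"y":0.5,"z":6,"hand":1},{"ax":0,"ay":0,"az":0,"x":0.5,"y":0.5,"z":6,"hand":1}]'
python3 cap.py b3; python3 - <<'E'
import cv2,numpy as np
a=cv2.imread('pics/b3.png')
b=cv2.imread('pics/b2.png')
cv2.imwrite('pics/b3c.png',np.vstack([cv2.resize(a[130:280,240:420],None,fx=4,fy=4,interpolation=2)[:,:],]))
cv2.imwrite('pics/b2c.png',cv2.resize(b[130:230,270:380],None,fx=6,fy=6,interpolation=2))
E
```

```text
t: 2.25
tcp_pos: [0.5618, -0.2104, 0.1842]
tcp_rot: [-0.156, 0.988, -0.001, 0.001]
contact_force: [-0.2, 0.5, 0.9]
gripper_width: 0.0855
2.3 [ 0.5618 -0.2102  0.1842] [[-0.952, -0.308, 0.003], [-0.308, 0.952, -0.001], [-0.002, -0.001, -1.0]]
```

View pics/b3c.png

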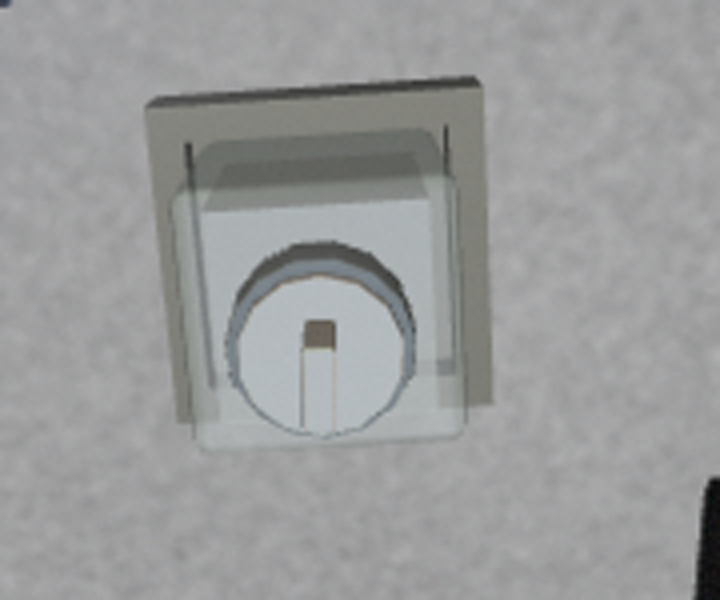

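View pics/b2c.png

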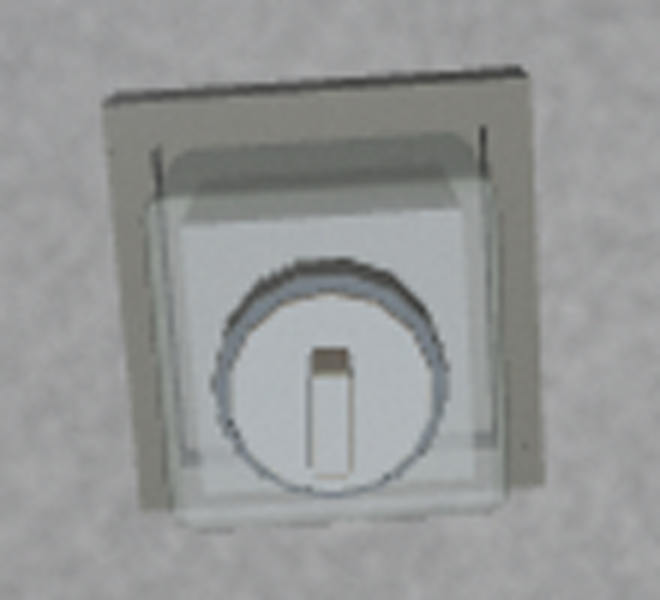

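The tab shows as the thin white strip, at b3 crop x 301–335, y 347–430. It lies along the image column, so along tool x. The plug flange is round it, with its centre near b3 crop (326,355).

```bash
python3 - <<'E'
from cap import *
c2,_=load("b2");c3,_=load("b3");c1,_=load("b1")
A=lambda x,y:(240+(x+.5)/4-.5,130+(y+.5)/4-.5); B=lambda x,y:(270+(x+.5)/6-.5,130+(y+.5)/6-.5)
# tab near-top corners (row-small end) and bases
for n,p3,p2 in [("L",(304,347),(309,373)),("R",(335,347),(352,373)),("Lfar",(301,430),(308,476)),("Rfar",(334,432),(352,477))]:
    print(n,onz(c3,A(*p3),.112).round(4),onz(c2,B(*p2),.112).round(4),tri([(c3,A(*p3)),(c2,B(*p2))])[0].round(4))
for n,p3,p2,z in [("fl left",(238,350),(231,385),.094),("fl right",(407,350),(436,385),.094),("fl top",(322,273),(333,292),.094),("fl bot",(322,437),(333,493),.094)]:
    print(n,onz(c3,A(*p3),z).round(4),onz(c2,B(*p2),z).round(4),tri([(c3,A(*p3)),(c2,B(*p2))])[0].round(4))
E
```

```text
L [ 0.5641 -0.2148  0.112 ] [ 0.5644 -0.2153  0.112 ] [ 0.5648 -0.2149  0.11  ]
R [ 0.5624 -0.2095  0.112 ] [ 0.5624 -0.2093  0.112 ] [ 0.5624 -0.2094  0.1122]
Lfar [ 0.5794 -0.2105  0.112 ] [ 0.5797 -0.2106  0.112 ] [ 0.5802 -0.2104  0.1102]
Rfar [ 0.578  -0.2047  0.112 ] [ 0.5778 -0.2042  0.112 ] [ 0.5774 -0.2046  0.1134]
fl left [ 0.5747 -0.2253  0.094 ] [ 0.5744 -0.2253  0.094 ] [ 0.5736 -0.2254  0.097 ]
fl right [ 0.5646 -0.1942  0.094 ] [ 0.5644 -0.1943  0.094 ] [ 0.5638 -0.1947  0.0967]
fl top [ 0.555  -0.2146  0.094 ] [ 0.5551 -0.2145  0.094 ] [ 0.5555 -0.2144  0.092 ]
fl bot [ 0.587  -0.2043  0.094 ] [ 0.5865 -0.2043  0.094 ] [ 0.5854 -0.2047  0.0978]
```

```bash
python3 -m crank '[{"ax":0,"ay":0,"az":5,"x":-1,"y":3,"z":-3,"hand":1},{"ax":0,"ay":0,"az":11,"x":-2.5,"y":7,"z":-5.8,"hand":1},{"ax":0,"ay":0,"az":18,"x":-4,"y":11.4,"z":-5.8,"hand":1},{"ax":0,"ay":0,"az":25,"x":-5.5,"y":15.8,"z":-5.8,"hand":1},{"ax":0,"ay":0,"az":25.5,"x":-7,"y":20.2,"z":-5.8,"hand":1}]'
```

```text
t: 2.8
tcp_pos: [0.5656, 0.0059, 0.2424]
tcp_rot: [0.068, 0.998, 0.001, 0.002]
contact_force: [0.9, 0.3, 0.2]
gripper_width: 0.0854
```

```bash
python3 -m crank '[{"ax":0,"ay":0,"az":0,"x":0.4,"y":4,"z":0,"hand":1},{"ax":0,"ay":0,"az":0,"x":0.8,"y":8,"z":0,"hand":1},{"ax":0,"ay":0,"az":0,"x":1,"y":11.5,"z":0,"hand":1},{"ax":0,"ay":0,"az":0,"x":1,"y":11.5,"z":0,"hand":1},{"ax":0,"ay":0,"az":0,"x":1,"y":11.5,"z":0,"hand":1}]'; python3 cap.py s1
python3 -m crank '[{"ax":0,"ay":0,"az":0,"x":0.4,"y":3,"z":0,"hand":1},{"ax":0,"ay":0,"az":0,"x":0.7,"y":5,"z":0,"hand":1},{"ax":0,"ay":0,"az":0,"x":0.7,"y":5,"z":0,"hand":1},{"ax":0,"ay":0,"az":0,"x":0.7,"y":5,"z":0,"hand":1},{"ax":0,"ay":0,"az":0,"x":0.7,"y":5,"z":0,"hand":1}]'; python3 cap.py s2
python3 - <<'E'
import cv2,numpy as np
a=cv2.imread('pics/s1.png')
b=cv2.imread('pics/s2.png')
cv2.imwrite('pics/s12.png',np.vstack([cv2.resize(a[:300],(600,281)),cv2.resize(b[:300],(600,281))]))
E
```

```text
t: 3.3
tcp_pos: [0.5708, 0.1204, 0.2414]
tcp_rot: [0.065, 0.998, 0.0, 0.001]
contact_force: [-0.6, 0.3, 1.5]
gripper_width: 0.0856
3.35 [0.5707 0.1196 0.2412] [[-0.991, 0.131, 0.001], [0.131, 0.991, 0.0], [-0.001, 0.001, -1.0]]
t: 3.85
tcp_pos: [0.5701, 0.1688, 0.2406]
tcp_rot: [0.067, 0.998, 0.0, 0.0]
contact_force: [-0.1, -0.3, 0.2]
gripper_width: 0.0854
3.9 [0.5701 0.1688 0.2406] [[-0.991, 0.133, 0.0], [0.133, 0.991, 0.0], [-0.0, 0.0, -1.0]]
```

View pics/s12.png

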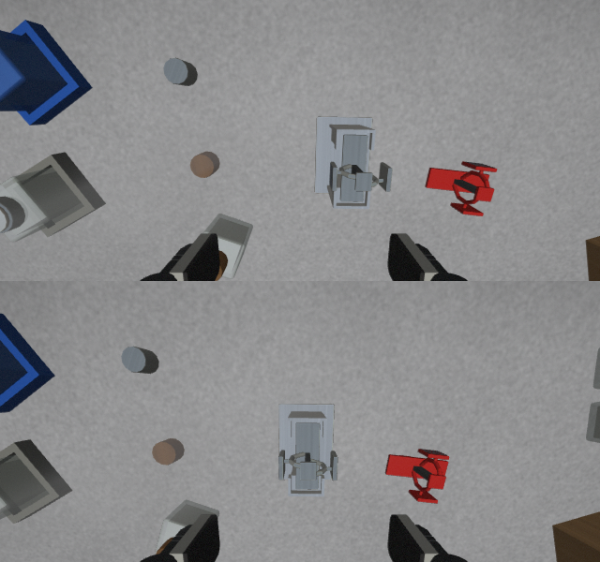

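```bash
python3 - <<'E'
import cv2,numpy as np
a=cv2.imread('pics/s1.png')
b=cv2.imread('pics/s2.png')
cv2.imwrite('pics/s1c.png',cv2.resize(a[110:230,330:430],None,fx=5,fy=5,interpolation=2))
cv2.imwrite('pics/s2c.png',cv2.resize(b[120:240,280:380],None,fx=5,fy=5,interpolation=2))
E
```

```text
(no output)
```

View pics/s1c.png

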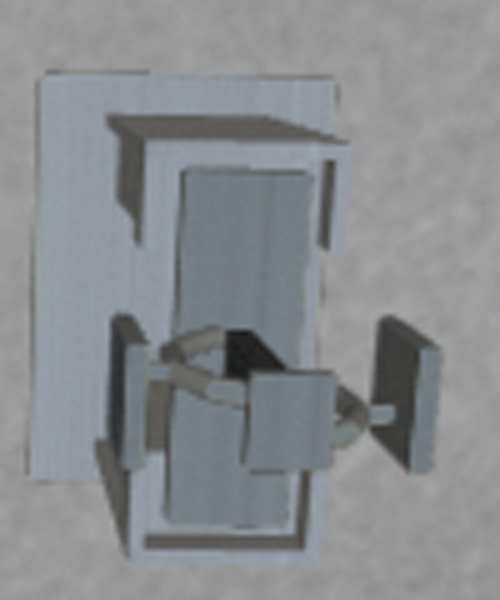

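View pics/s2c.png

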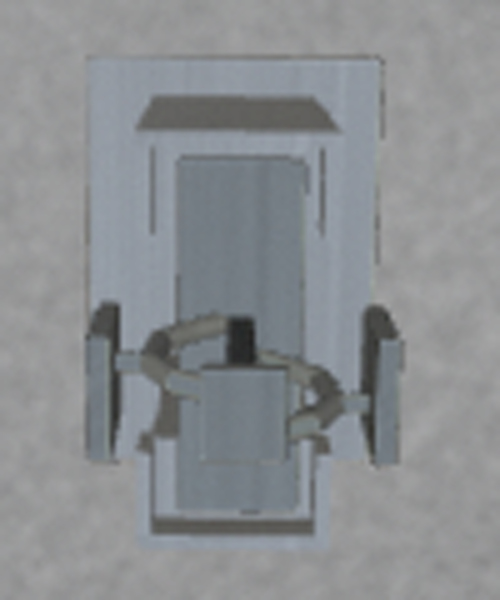

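The s2 crop shows, in crop pixels:
- top bar: corners (198,368) to (289,461)
- crossplate: (177,157) to (300,511)
- pads: left about x 86–115, right about x 376–402

Now I'll triangulate these.

```bash
python3 - <<'E'
from cap import *
c1,_=load("s1");c2,_=load("s2")
A=lambda x,y:(330+(x+.5)/5-.5,110+(y+.5)/5-.5); B=lambda x,y:(280+(x+.5)/5-.5,120+(y+.5)/5-.5)
def g(name,l1,l2,z):
    P=[]
    for p1,p2 in zip(l1,l2):
        t=tri([(c1,A(*p1)),(c2,B(*p2))])
        P.append(t[0]); 
    Q1=np.array([onz(c1,A(*p),z) for p in l1]);Q2=np.array([onz(c2,B(*p),z) for p in l2])
    print(name,"tri",np.mean(P,0).round(4),[p.round(4).tolist() for p in P],"\n  z-plane",Q1.mean(0).round(4),Q2.mean(0).round(4))
    for Q in (Q1,Q2):
        e=[Q[3]-Q[0],Q[2]-Q[1]]; print("   angs",[round(np.degrees(np.arctan2(-v[1],-v[0]))%180,1) for v in e],"wid",[np.linalg.norm(v).round(4) for v in (e[0],Q[1]-Q[0])])
g("plate",[(183,170),(315,172),(288,527),(165,520)],[(177,157),(302,157),(300,512),(177,508)],.086)
g("bar",[(250,374),(336,372),(331,468),(246,468)],[(198,368),(290,366),(288,462),(200,460)],.138)
g("padR",[(413,347),(441,347),(433,472),(408,472)],[(378,342),(402,340),(400,465),(376,465)],.129)
g("padL",[(116,343),(147,343),(145,470),(121,470)],[(86,336),(112,336),(114,463),(86,463)],.129)
g("foot",[(40,73),(337,77),(337,77),(29,480)],[(86,57),(382,57),(382,57),(86,300)],.006)
E
```

```text
plate tri [0.5696 0.1733 0.087 ] [[0.5334, 0.1664, 0.0856], [0.536, 0.1894, 0.0925], [0.6069, 0.1808, 0.0845], [0.6023, 0.1565, 0.0852]] 
  z-plane [0.5697 0.1735 0.086 ] [0.5696 0.1733 0.086 ]
   angs [np.float64(171.7), np.float64(171.6)] wid [np.float64(0.0688), np.float64(0.0247)]
   angs [np.float64(171.9), np.float64(172.9)] wid [np.float64(0.0698), np.float64(0.0234)]
bar tri [0.5701 0.1736 0.1366] [[0.5609, 0.1673, 0.1387], [0.5638, 0.1819, 0.1337], [0.5792, 0.1796, 0.1359], [0.5764, 0.1655, 0.1382]] 
  z-plane [0.5697 0.1732 0.138 ] [0.5697 0.1735 0.138 ]
   angs [np.float64(173.0), np.float64(173.4)] wid [np.float64(0.0156), np.float64(0.0136)]
   angs [np.float64(173.3), np.float64(171.9)] wid [np.float64(0.0154), np.float64(0.0147)]
padR tri [0.5743 0.1978 0.1259] [[0.564, 0.1972, 0.1234], [0.5637, 0.201, 0.1263], [0.5849, 0.1984, 0.1274], [0.5847, 0.1944, 0.1267]] 
  z-plane [0.5733 0.1969 0.129 ] [0.5737 0.1975 0.129 ]
   angs [np.float64(174.8), np.float64(173.8)] wid [np.float64(0.0214), np.float64(0.0046)]
   angs [np.float64(173.1), np.float64(173.3)] wid [np.float64(0.0213), np.float64(0.004)]
padL tri [0.5675 0.1493 0.125 ] [[0.5575, 0.1481, 0.1196], [0.5572, 0.153, 0.1238], [0.5785, 0.1502, 0.1266], [0.5768, 0.1459, 0.13]] 
  z-plane [0.5665 0.149  0.129 ] [0.5666 0.1498 0.129 ]
   angs [np.float64(176.2), np.float64(173.4)] wid [np.float64(0.0218), np.float64(0.0051)]
   angs [np.float64(171.0), np.float64(172.1)] wid [np.float64(0.022), np.float64(0.0043)]
foot tri [0.5312 0.1786 0.0423] [[0.5157, 0.1451, 0.0076], [0.5254, 0.214, 0.0069], [0.5254, 0.214, 0.0069], [0.5582, 0.1412, 0.1478]] 
  z-plane [0.5453 0.176  0.006 ] [0.5351 0.1772 0.006 ]
   angs [np.float64(171.6), np.float64(0.0)] wid [np.float64(0.0998), np.float64(0.0698)]
   angs [np.float64(171.0), np.float64(0.0)] wid [np.float64(0.0584), np.float64(0.0697)]
```

```bash
python3 -m crank '[{"ax":0,"ay":0,"az":0,"x":0.1,"y":0.45,"z":2,"hand":1},{"ax":0,"ay":0,"az":0,"x":0.1,"y":0.45,"z":6,"hand":1},{"ax":0,"ay":0,"az":0,"x":0.1,"y":0.45,"z":10,"hand":1},{"ax":0,"ay":0,"az":0,"x":0.1,"y":0.45,"z":12.5,"hand":1},{"ax":0,"ay":0,"az":0,"x":0.1,"y":0.45,"z":13.6,"hand":1}]'
python3 -m crank '[{"ax":0,"ay":0,"az":0,"x":0,"y":0,"z":0,"hand":1},{"ax":0,"ay":0,"az":0,"x":0,"y":0,"z":0,"hand":1},{"ax":0,"ay":0,"az":0,"x":0,"y":0,"z":0,"hand":0.5},{"ax":0,"ay":0,"az":0,"x":0,"y":0,"z":0,"hand":0.3},{"ax":0,"ay":0,"az":0,"x":0,"y":0,"z":0,"hand":0.3}]'; python3 cap.py g1
```

```text
t: 4.4
tcp_pos: [0.5684, 0.1729, 0.1018]
tcp_rot: [0.067, 0.998, -0.001, -0.002]
contact_force: [0.1, -0.8, 0.7]
gripper_width: 0.0852
t: 4.9
tcp_pos: [0.57, 0.1747, 0.1053]
tcp_rot: [0.066, 0.998, 0.0, 0.001]
contact_force: [-0.6, -0.4, 0.0]
gripper_width: 0.0556
4.95 [0.5699 0.1747 0.1051] [[-0.991, 0.132, 0.001], [0.132, 0.991, 0.001], [-0.001, 0.001, -1.0]]
```

View pics/g1.png

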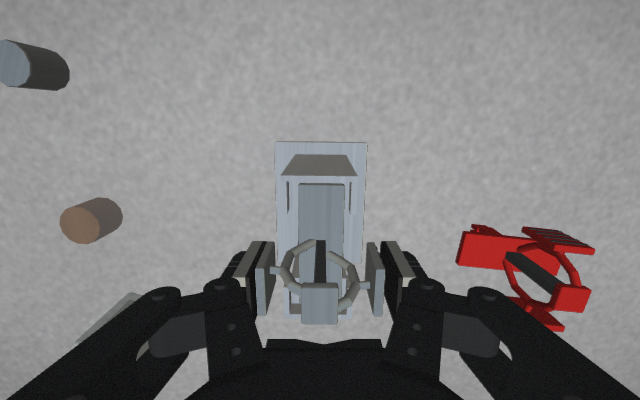

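The wrist view shows both finger pads straddling the tweezer pads, at columns 248–270 and 370–400, with the bar centred at column 320. Next I'll close to about 38 mm.

```bash
python3 -m crank '[{"ax":0,"ay":0,"az":0,"x":0,"y":-0.1,"z":0,"hand":0.2},{"ax":0,"ay":0,"az":0,"x":0,"y":-0.1,"z":0,"hand":0},{"ax":0,"ay":0,"az":0,"x":0,"y":-0.1,"z":0,"hand":-0.11},{"ax":0,"ay":0,"az":0,"x":0,"y":-0.1,"z":0,"hand":-0.11},{"ax":0,"ay":0,"az":0,"x":0,"y":-0.1,"z":0,"hand":-0.11}]'
python3 -m crank '[{"ax":0,"ay":0,"az":0,"x":0,"y":-0.1,"z":0,"hand":-0.11},{"ax":0,"ay":0,"az":0,"x":0,"y":0,"z":-0.3,"hand":-0.11},{"ax":0,"ay":0,"az":0,"x":0,"y":0,"z":-0.6,"hand":-0.11},{"ax":0,"ay":0,"az":0,"x":0,"y":0,"z":-1,"hand":-0.11},{"ax":0,"ay":0,"az":0,"x":0,"y":0,"z":-1,"hand":-0.11}]'
```

```text
t: 5.45
tcp_pos: [0.5702, 0.174, 0.1057]
tcp_rot: [0.066, 0.998, 0.0, 0.001]
contact_force: [-1.2, 0.4, 8.2]
gripper_width: 0.0382
t: 5.95
tcp_pos: [0.5697, 0.1736, 0.1147]
tcp_rot: [0.066, 0.998, 0.0, 0.0]
contact_force: [0.2, 0.7, -1.2]
gripper_width: 0.0379
```

```bash
python3 -m crank '[{"ax":0,"ay":0,"az":0,"x":0,"y":0,"z":-2.5,"hand":-0.11},{"ax":0,"ay":0,"az":0,"x":0,"y":0,"z":-5.5,"hand":-0.11},{"ax":0,"ay":0,"az":0,"x":0,"y":0,"z":-8.5,"hand":-0.11},{"ax":0,"ay":0,"az":0,"x":-0.2,"y":-1.5,"z":-10.5,"hand":-0.11},{"ax":0,"ay":0,"az":0,"x":-0.7,"y":-5,"z":-10.5,"hand":-0.11}]'
python3 -m crank '[{"ax":0,"ay":0,"az":-5,"x":-0.5,"y":-4,"z":0,"hand":-0.11},{"ax":0,"ay":0,"az":-10,"x":-1.1,"y":-8,"z":0,"hand":-0.11},{"ax":0,"ay":0,"az":-15,"x":-1.7,"y":-12,"z":0,"hand":-0.11},{"ax":0,"ay":0,"az":-20,"x":-2.2,"y":-16,"z":0,"hand":-0.11},{"ax":0,"ay":0,"az":-24.6,"x":-2.7,"y":-20,"z":0,"hand":-0.11}]'
python3 cap.py sc1 scene; python3 cap.py w1
```

```text
t: 6.45
tcp_pos: [0.5716, 0.1247, 0.2226]
tcp_rot: [0.065, 0.998, 0.001, 0.003]
contact_force: [0.7, -0.9, -0.7]
gripper_width: 0.038
t: 6.95
tcp_pos: [0.5698, -0.0804, 0.2192]
tcp_rot: [-0.15, 0.989, 0.0, -0.0]
contact_force: [0.4, -0.2, -0.9]
gripper_width: 0.038
7.0 [ 0.5692 -0.0848  0.2191] [[-0.954, -0.3, -0.001], [-0.3, 0.954, -0.001], [0.002, -0.001, -1.0]]
7.05 [ 0.5695 -0.0826  0.2189] [[-0.956, -0.292, -0.001], [-0.292, 0.956, -0.001], [0.001, -0.0, -1.0]]
```

```bash
python3 - <<'E'
import cv2,numpy as np
a=cv2.imread('pics/sc1.png')
cv2.imwrite('pics/sc1c.png',cv2.resize(a[80:320,180:440],None,fx=3,fy=3,interpolation=2)[:600])
E
```

```text
(no output)
```

View pics/sc1c.png

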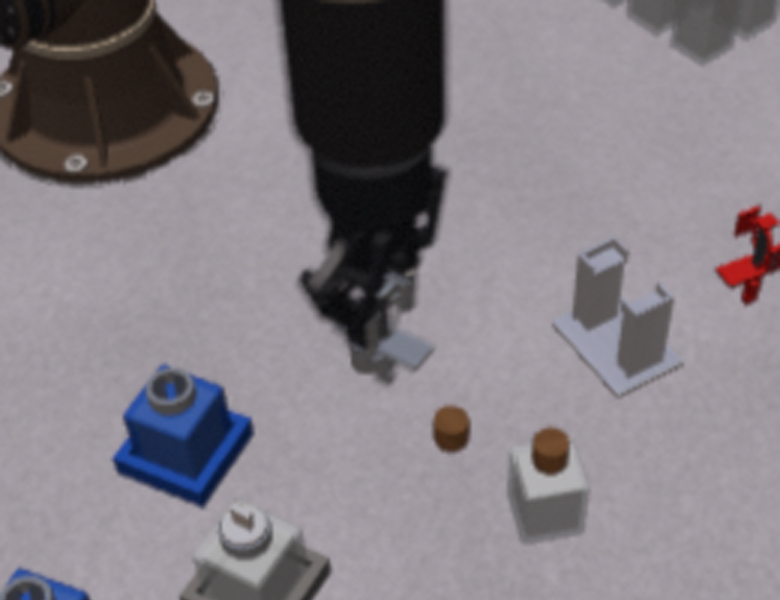

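View pics/w1.png

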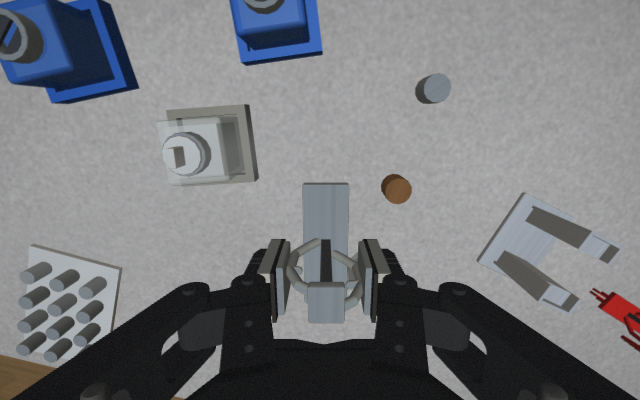

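The tweezers are held straight: bar at (326,303), plate top edge at row 184. That is the same pixel place as when they sat in the stand, so the tips are about 68 mm below the TCP. Next I move over the plug and squeeze the jaws open.

```bash
python3 -m crank '[{"ax":0,"ay":0,"az":0,"x":1,"y":-3.5,"z":0,"hand":-0.11},{"ax":0,"ay":0,"az":0,"x":2,"y":-7,"z":0,"hand":-0.11},{"ax":0,"ay":0,"az":0,"x":3,"y":-10.5,"z":0,"hand":-0.11},{"ax":0,"ay":0,"az":0,"x":3.6,"y":-12.3,"z":0,"hand":-0.11},{"ax":0,"ay":0,"az":0,"x":3.6,"y":-12.3,"z":0,"hand":-0.3}]'
python3 -m crank '[{"ax":0,"ay":0,"az":0,"x":0,"y":0,"z":0,"hand":-0.4},{"ax":0,"ay":0,"az":0,"x":0,"y":0,"z":0,"hand":-0.46},{"ax":0,"ay":0,"az":0,"x":0,"y":0,"z":0,"hand":-0.46},{"ax":0,"ay":0,"az":0,"x":0,"y":0,"z":0,"hand":-0.46},{"ax":0,"ay":0,"az":0,"x":0,"y":0,"z":0,"hand":-0.46}]'
python3 cap.py sc2 scene; python3 cap.py w2;  python3 - <<'E'
import cv2,numpy as np
a=cv2.imread('pics/sc2.png')
cv2.imwrite('pics/sc2c.png',cv2.resize(a[170:320,180:380],None,fx=4,fy=4,interpolation=2)[:600])
E
```

```text
t: 7.55
tcp_pos: [0.5714, -0.2089, 0.2187]
tcp_rot: [-0.146, 0.989, 0.0, -0.001]
contact_force: [0.3, -0.3, -1.7]
gripper_width: 0.0303
t: 8.05
tcp_pos: [0.572, -0.2063, 0.2194]
tcp_rot: [-0.148, 0.989, -0.0, 0.0]
contact_force: [-0.9, -0.6, -1.1]
gripper_width: 0.0237
8.1 [ 0.5719 -0.2065  0.2194] [[-0.956, -0.293, 0.0], [-0.293, 0.956, 0.0], [-0.0, -0.0, -1.0]]
8.15 [ 0.5719 -0.2066  0.2194] [[-0.956, -0.293, 0.0], [-0.293, 0.956, 0.0], [-0.0, -0.0, -1.0]]
```

View pics/sc2c.png

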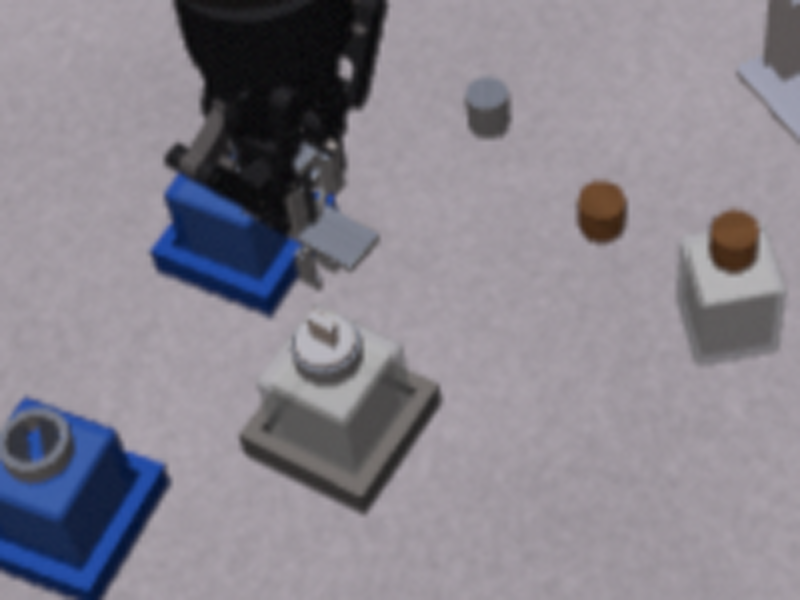

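View pics/w2.png

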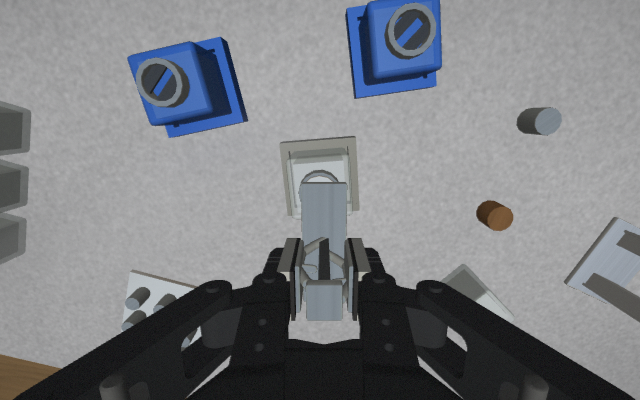

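```bash
python3 - <<'E'
from cap import *
c,im=load("w2")
p=np.array([.5719,-.2066,.2194]); Rt=np.array([[-.956,-.293,0],[-.293,.956,0],[0,0,-1]])
for q in [(.008,-.007,-.0313),(-.008,.007,-.0313),(.035,-.012,.0207),(.035,.012,.0207),(0,0,-.0313)]:
    print(q,proj(c,p+Rt@np.array(q)).round(1))
print(proj(c,[.5713,-.2106,.094]),proj(c,[.571,-.2098,.094]))
cv2.imwrite('pics/w2c.png',cv2.resize(im[130:330,260:390],None,fx=3,fy=3,interpolation=2))
E
```

```text
(0.008, -0.007, -0.0313) [302.3 283. ]
(-0.008, 0.007, -0.0313) [339.  319.5]
(0.035, -0.012, 0.0207) [298.4 182.7]
(0.035, 0.012, 0.0207) [345.  182.7]
(0, 0, -0.0313) [321.  301.6]
[318.30198997 194.01731471] [319.27519044 193.95951948]
```

View pics/w2c.png

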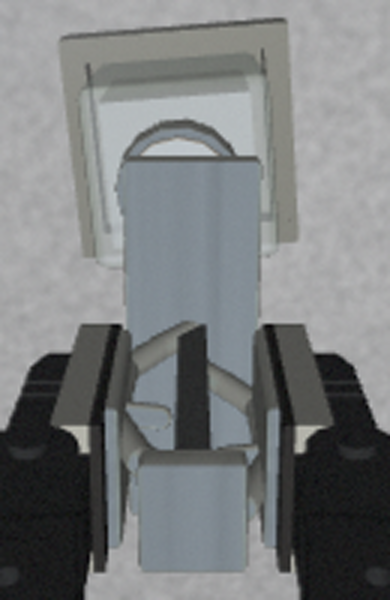

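```bash
python3 -m crank '[{"ax":0,"ay":0,"az":0,"x":0.18,"y":-0.36,"z":0,"hand":-0.46},{"ax":0,"ay":0,"az":0,"x":0.18,"y":-0.36,"z":0.5,"hand":-0.46},{"ax":0,"ay":0,"az":0,"x":0.18,"y":-0.36,"z":1.5,"hand":-0.46},{"ax":0,"ay":0,"az":0,"x":0.18,"y":-0.36,"z":2.5,"hand":-0.46},{"ax":0,"ay":0,"az":0,"x":0.18,"y":-0.36,"z":3.2,"hand":-0.46}]'
python3 -m crank '[{"ax":0,"ay":0,"az":0,"x":0,"y":0,"z":0.5,"hand":-0.46},{"ax":0,"ay":0,"az":0,"x":0,"y":0,"z":1,"hand":-0.46},{"ax":0,"ay":0,"az":0,"x":0,"y":0,"z":1.5,"hand":-0.46},{"ax":0,"ay":0,"az":0,"x":0,"y":0,"z":2,"hand":-0.46},{"ax":0,"ay":0,"az":0,"x":0,"y":0,"z":2.1,"hand":-0.46}]'
python3 cap.py sc3 scene;python3 - <<'E'
import cv2,numpy as np
a=cv2.imread('pics/sc3.png')
cv2.imwrite('pics/sc3c.png',cv2.resize(a[210:300,220:320],None,fx=6,fy=6,interpolation=2)[:600])
E
```

```text
t: 8.65
tcp_pos: [0.5705, -0.2108, 0.1856]
tcp_rot: [-0.148, 0.989, 0.0, -0.001]
contact_force: [0.1, 0.3, -1.7]
gripper_width: 0.0233
t: 9.15
tcp_pos: [0.5709, -0.2108, 0.1656]
tcp_rot: [-0.148, 0.989, 0.0, -0.0]
contact_force: [-0.2, -0.4, -2.4]
gripper_width: 0.0232
9.2 [ 0.571  -0.2108  0.1658] [[-0.956, -0.293, -0.001], [-0.293, 0.956, 0.0], [0.001, 0.0, -1.0]]
```

View pics/sc3c.png

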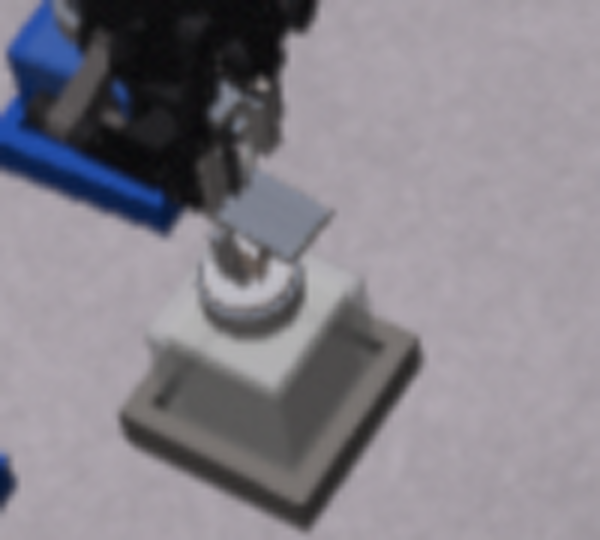

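The scene crop shows the jaws on either side of the tab, at crop (235,262), with the flange free below. Now I let them close.

```bash
python3 -m crank '[{"ax":0,"ay":0,"az":0,"x":0,"y":0,"z":0,"hand":-0.35},{"ax":0,"ay":0,"az":0,"x":0,"y":0,"z":0.04,"hand":-0.25},{"ax":0,"ay":0,"az":0,"x":0,"y":0,"z":0.08,"hand":-0.15},{"ax":0,"ay":0,"az":0,"x":0,"y":0,"z":0.1,"hand":-0.1},{"ax":0,"ay":0,"az":0,"x":0,"y":0,"z":0.1,"hand":-0.1}]'
python3 cap.py sc4 scene;python3 cap.py w4;python3 - <<'E'
import cv2,numpy as np
a=cv2.imread('pics/sc4.png')
b=cv2.imread('pics/w4.png')
cv2.imwrite('pics/sc4c.png',np.hstack([cv2.resize(a[210:300,220:320],None,fx=4,fy=4,interpolation=2),cv2.resize(b[100:340,240:440],(400,360),interpolation=2)]))
E
```

```text
t: 9.7
tcp_pos: [0.5712, -0.2109, 0.1654]
tcp_rot: [-0.148, 0.989, -0.0, 0.0]
contact_force: [-0.4, -0.2, -1.9]
gripper_width: 0.0384
9.75 [ 0.5712 -0.2109  0.1654] [[-0.956, -0.293, 0.0], [-0.293, 0.956, 0.0], [-0.0, -0.0, -1.0]]
9.8 [ 0.5712 -0.2109  0.1654] [[-0.956, -0.293, 0.0], [-0.293, 0.956, 0.0], [-0.0, -0.0, -1.0]]
```

View pics/sc4c.png

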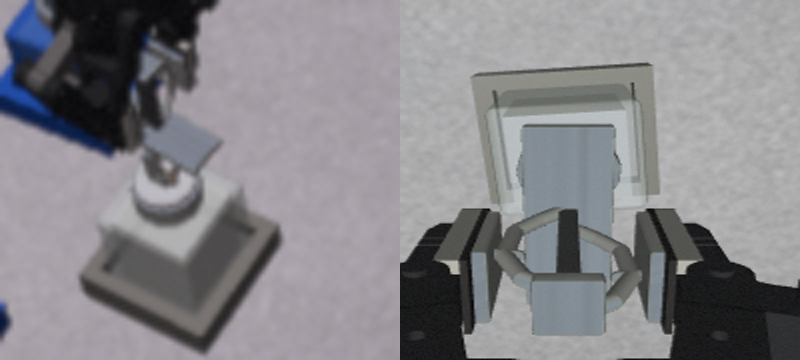

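Clamped on the tab: width 38.4 mm, plate centred. Next, a first light tug to gauge the play and stiffness.

```bash
python3 -m crank '[{"ax":0,"ay":0,"az":0,"x":0,"y":0,"z":-0.05,"hand":-0.1},{"ax":0,"ay":0,"az":0,"x":0,"y":0,"z":-0.1,"hand":-0.1},{"ax":0,"ay":0,"az":0,"x":0,"y":0,"z":-0.15,"hand":-0.1},{"ax":0,"ay":0,"az":0,"x":0,"y":0,"z":-0.15,"hand":-0.1},{"ax":0,"ay":0,"az":0,"x":0,"y":0,"z":-0.15,"hand":-0.1}]'; python3 -m crank '[{"ax":0,"ay":0,"az":0,"x":0,"y":0,"z":-0.02,"hand":-0.1},{"ax":0,"ay":0,"az":0,"x":0,"y":0,"z":-0.05,"hand":-0.1},{"ax":0,"ay":0,"az":0,"x":0,"y":0,"z":-0.05,"hand":-0.1},{"ax":0,"ay":0,"az":0,"x":0,"y":0,"z":-0.05,"hand":-0.1},{"ax":0,"ay":0,"az":0,"x":0,"y":0,"z":-0.05,"hand":-0.1}]'
```

```text
t: 10.3
tcp_pos: [0.5711, -0.2109, 0.1667]
tcp_rot: [-0.148, 0.989, 0.0, -0.0]
contact_force: [-0.2, 0.0, -2.8]
gripper_width: 0.0382
t: 10.8
tcp_pos: [0.5709, -0.2108, 0.1669]
tcp_rot: [-0.148, 0.989, 0.0, -0.0]
contact_force: [0.9, 0.2, -7.1]
gripper_width: 0.0384
```

```bash
python3 -m crank '[{"ax":0,"ay":0,"az":0,"x":0,"y":0,"z":0.12,"hand":-0.1},{"ax":0,"ay":0,"az":5,"x":0,"y":0,"z":0.12,"hand":-0.1},{"ax":0,"ay":0,"az":10,"x":0,"y":0,"z":0.12,"hand":-0.1},{"ax":0,"ay":0,"az":12,"x":0,"y":0,"z":0.12,"hand":-0.1},{"ax":0,"ay":0,"az":12,"x":0,"y":0,"z":0.12,"hand":-0.1}]'; python3 -m crank '[{"ax":0,"ay":0,"az":0,"x":0,"y":0,"z":0,"hand":-0.1},{"ax":0,"ay":0,"az":0,"x":0,"y":0,"z":-0.05,"hand":-0.1},{"ax":0,"ay":0,"az":0,"x":0,"y":0,"z":-0.1,"hand":-0.1},{"ax":0,"ay":0,"az":0,"x":0,"y":0,"z":-0.1,"hand":-0.1},{"ax":0,"ay":0,"az":0,"x":0,"y":0,"z":-0.1,"hand":-0.1}]'; python3 -c "
from cell import observe,imaging
from h import *
s=observe();print(s['torque'].round(2),R.from_quat(s['tcp_rot']).as_euler('xyz',degrees=True).round(1))"
```

```text
t: 11.3
tcp_pos: [0.5715, -0.2111, 0.1667]
tcp_rot: [-0.044, 0.999, -0.0, 0.0]
contact_force: [0.4, -0.5, -2.2]
gripper_width: 0.0385
t: 11.8
tcp_pos: [0.5711, -0.2108, 0.1668]
tcp_rot: [-0.044, 0.999, 0.0, -0.0]
contact_force: [0.1, 0.2, -5.6]
gripper_width: 0.0387
[-0.05 -0.31  0.02] [ 180.   -0. -175.]
```

```bash
python3 -m crank '[{"ax":0,"ay":0,"az":0,"x":0,"y":0,"z":0.1,"hand":-0.1},{"ax":0,"ay":0,"az":5.5,"x":0,"y":0,"z":0.1,"hand":-0.1},{"ax":0,"ay":0,"az":5.5,"x":0,"y":0,"z":0.05,"hand":-0.1},{"ax":0,"ay":0,"az":5.5,"x":0,"y":0,"z":0,"hand":-0.1},{"ax":0,"ay":0,"az":5.5,"x":0,"y":0,"z":0,"hand":-0.1}]'; python3 cap.py sc5 scene;python3 cap.py w5; python3 - <<'E'
import cv2,numpy as np
a=cv2.imread('pics/sc5.png')
b=cv2.imread('pics/w5.png')
cv2.imwrite('pics/sc5c.png',np.hstack([cv2.resize(a[225:285,235:302],None,fx=6,fy=6,interpolation=2),cv2.resize(b[100:340,240:440],(400,360),interpolation=2)]))
E
```

```text
t: 12.3
tcp_pos: [0.571, -0.2108, 0.1668]
tcp_rot: [0.003, 1.0, 0.0, -0.0]
contact_force: [0.8, -0.3, -5.3]
gripper_width: 0.0386
12.35 [ 0.571  -0.2108  0.1668] [[-1.0, 0.007, -0.0], [0.007, 1.0, 0.0], [0.0, 0.0, -1.0]]
12.4 [ 0.571  -0.2108  0.1668] [[-1.0, 0.007, -0.0], [0.007, 1.0, 0.0], [0.0, 0.0, -1.0]]
```

View pics/sc5c.png

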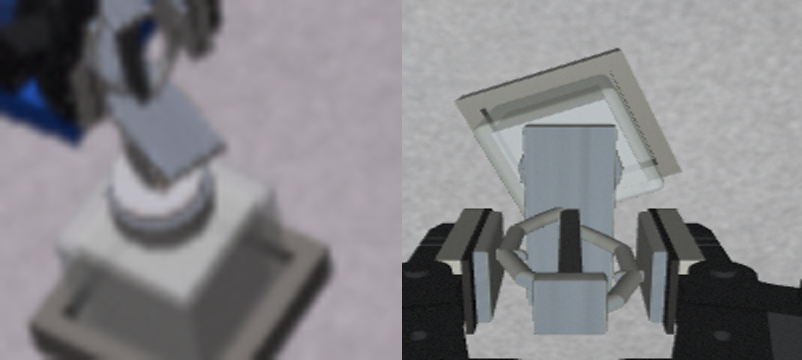

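Still locked at 17.5° (about -5.3 N), with the tweezers steady and the flange still seated. I'll keep turning in 5.5° steps with a tug at each.

```bash
python3 -m crank '[{"ax":0,"ay":0,"az":0,"x":0,"y":0,"z":0.1,"hand":-0.1},{"ax":0,"ay":0,"az":5.5,"x":0,"y":0,"z":0.1,"hand":-0.1},{"ax":0,"ay":0,"az":5.5,"x":0,"y":0,"z":0.05,"hand":-0.1},{"ax":0,"ay":0,"az":5.5,"x":0,"y":0,"z":0,"hand":-0.1},{"ax":0,"ay":0,"az":5.5,"x":0,"y":0,"z":0,"hand":-0.1}]'
```

```text
t: 12.9
tcp_pos: [0.5711, -0.2108, 0.1668]
tcp_rot: [0.051, 0.999, 0.0, -0.0]
contact_force: [1.3, -0.6, -5.9]
gripper_width: 0.0384
```

```bash
python3 -m crank '[{"ax":0,"ay":0,"az":0,"x":0,"y":0,"z":0.1,"hand":-0.1},{"ax":0,"ay":0,"az":5.5,"x":0,"y":0,"z":0.1,"hand":-0.1},{"ax":0,"ay":0,"az":5.5,"x":0,"y":0,"z":0.05,"hand":-0.1},{"ax":0,"ay":0,"az":5.5,"x":0,"y":0,"z":0,"hand":-0.1},{"ax":0,"ay":0,"az":5.5,"x":0,"y":0,"z":0,"hand":-0.1}]'
```

```text
t: 13.4
tcp_pos: [0.571, -0.2109, 0.1668]
tcp_rot: [0.099, 0.995, 0.0, -0.0]
contact_force: [0.3, -0.4, -5.0]
gripper_width: 0.0385
```

```bash
python3 -m crank '[{"ax":0,"ay":0,"az":0,"x":0,"y":0,"z":0.1,"hand":-0.1},{"ax":0,"ay":0,"az":5.5,"x":0,"y":0,"z":0.1,"hand":-0.1},{"ax":0,"ay":0,"az":5.5,"x":0,"y":0,"z":0.05,"hand":-0.1},{"ax":0,"ay":0,"az":5.5,"x":0,"y":0,"z":0,"hand":-0.1},{"ax":0,"ay":0,"az":5.5,"x":0,"y":0,"z":0,"hand":-0.1}]'
```

```text
t: 13.9
tcp_pos: [0.5711, -0.2108, 0.1669]
tcp_rot: [0.147, 0.989, 0.0, -0.0]
contact_force: [0.7, -0.3, -5.8]
gripper_width: 0.0383
```

```bash
python3 -m crank '[{"ax":0,"ay":0,"az":0,"x":0,"y":0,"z":0.1,"hand":-0.1},{"ax":0,"ay":0,"az":5.5,"x":0,"y":0,"z":0.1,"hand":-0.1},{"ax":0,"ay":0,"az":5.5,"x":0,"y":0,"z":0.05,"hand":-0.1},{"ax":0,"ay":0,"az":5.5,"x":0,"y":0,"z":0,"hand":-0.1},{"ax":0,"ay":0,"az":5.5,"x":0,"y":0,"z":0,"hand":-0.1}]'
```

```text
t: 14.4
tcp_pos: [0.5711, -0.2108, 0.1669]
tcp_rot: [0.194, 0.981, 0.0, -0.0]
contact_force: [1.4, 0.3, -5.5]
gripper_width: 0.0384
```

Still locked at 39.5°.

```bash
python3 -m crank '[{"ax":0,"ay":0,"az":0,"x":0,"y":0,"z":0.1,"hand":-0.1},{"ax":0,"ay":0,"az":5.5,"x":0,"y":0,"z":0.1,"hand":-0.1},{"ax":0,"ay":0,"az":5.5,"x":0,"y":0,"z":0.05,"hand":-0.1},{"ax":0,"ay":0,"az":5.5,"x":0,"y":0,"z":0,"hand":-0.1},{"ax":0,"ay":0,"az":5.5,"x":0,"y":0,"z":0,"hand":-0.1}]'
```

```text
t: 14.9
tcp_pos: [0.5711, -0.2108, 0.1669]
tcp_rot: [0.241, 0.971, 0.0, -0.0]
contact_force: [0.9, -0.7, -6.1]
gripper_width: 0.0388
```

```bash
python3 cap.py sc6 scene; python3 cap.py w6;python3 - <<'E'
import cv2,numpy as np
a=cv2.imread('pics/sc6.png')
b=cv2.imread('pics/w6.png')
cv2.imwrite('pics/sc6c.png',np.hstack([cv2.resize(a[225:285,235:302],None,fx=6,fy=6,interpolation=2),cv2.resize(b[100:340,240:440],(400,360),interpolation=2)]))
E
```

```text
14.95 [ 0.5711 -0.2109  0.1669] [[-0.884, 0.468, -0.0], [0.468, 0.884, 0.0], [0.0, -0.0, -1.0]]
15.0 [ 0.5711 -0.2109  0.1668] [[-0.884, 0.468, -0.0], [0.468, 0.884, 0.0], [0.0, -0.0, -1.0]]
```

View pics/sc6c.png

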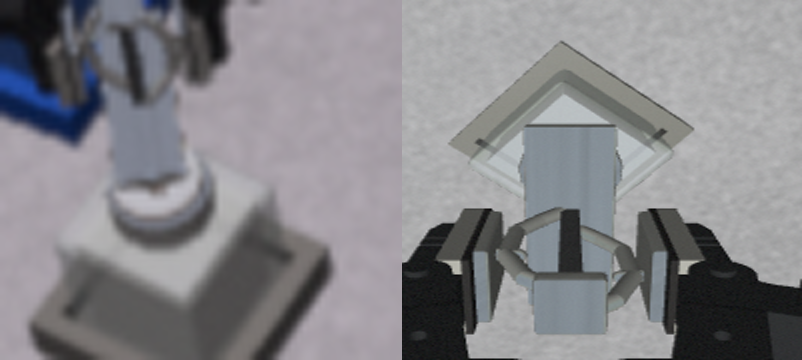

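Still locked at 45°. The tweezers are unchanged in the hand and the plug follows. Continuing.

```bash
python3 -m crank '[{"ax":0,"ay":0,"az":0,"x":0,"y":0,"z":0.1,"hand":-0.1},{"ax":0,"ay":0,"az":5.5,"x":0,"y":0,"z":0.1,"hand":-0.1},{"ax":0,"ay":0,"az":5.5,"x":0,"y":0,"z":0.05,"hand":-0.1},{"ax":0,"ay":0,"az":5.5,"x":0,"y":0,"z":0,"hand":-0.1},{"ax":0,"ay":0,"az":5.5,"x":0,"y":0,"z":0,"hand":-0.1}]'
```

```text
t: 15.5
tcp_pos: [0.571, -0.2109, 0.1669]
tcp_rot: [0.287, 0.958, 0.0, -0.0]
contact_force: [0.4, -1.0, -5.2]
gripper_width: 0.0386
```

```bash
python3 -m crank '[{"ax":0,"ay":0,"az":0,"x":0,"y":0,"z":0.1,"hand":-0.1},{"ax":0,"ay":0,"az":5.5,"x":0,"y":0,"z":0.1,"hand":-0.1},{"ax":0,"ay":0,"az":5.5,"x":0,"y":0,"z":0.05,"hand":-0.1},{"ax":0,"ay":0,"az":5.5,"x":0,"y":0,"z":0,"hand":-0.1},{"ax":0,"ay":0,"az":5.5,"x":0,"y":0,"z":0,"hand":-0.1}]'
```

```text
t: 16.0
tcp_pos: [0.5711, -0.2108, 0.1669]
tcp_rot: [0.333, 0.943, 0.0, -0.0]
contact_force: [0.8, -1.3, -4.4]
gripper_width: 0.0386
```

```bash
python3 -m crank '[{"ax":0,"ay":0,"az":0,"x":0,"y":0,"z":0.1,"hand":-0.1},{"ax":0,"ay":0,"az":5.5,"x":0,"y":0,"z":0.1,"hand":-0.1},{"ax":0,"ay":0,"az":5.5,"x":0,"y":0,"z":0.05,"hand":-0.1},{"ax":0,"ay":0,"az":5.5,"x":0,"y":0,"z":0,"hand":-0.1},{"ax":0,"ay":0,"az":5.5,"x":0,"y":0,"z":0,"hand":-0.1}]'
```

```text
t: 16.5
tcp_pos: [0.5711, -0.2108, 0.1669]
tcp_rot: [0.378, 0.926, 0.0, -0.0]
contact_force: [0.1, -0.0, -4.8]
gripper_width: 0.0387
```

```bash
python3 -m crank '[{"ax":0,"ay":0,"az":0,"x":0,"y":0,"z":0.1,"hand":-0.1},{"ax":0,"ay":0,"az":5.5,"x":0,"y":0,"z":0.1,"hand":-0.1},{"ax":0,"ay":0,"az":5.5,"x":0,"y":0,"z":0.05,"hand":-0.1},{"ax":0,"ay":0,"az":5.5,"x":0,"y":0,"z":0,"hand":-0.1},{"ax":0,"ay":0,"az":5.5,"x":0,"y":0,"z":0,"hand":-0.1}]'
```

```text
t: 17.0
tcp_pos: [0.5711, -0.2108, 0.167]
tcp_rot: [0.422, 0.907, 0.0, -0.0]
contact_force: [1.1, 0.5, -3.2]
gripper_width: 0.0383
```

```bash
python3 -m crank '[{"ax":0,"ay":0,"az":0,"x":0,"y":0,"z":-0.02,"hand":-0.1},{"ax":0,"ay":0,"az":0,"x":0,"y":0,"z":-0.04,"hand":-0.1},{"ax":0,"ay":0,"az":0,"x":0,"y":0,"z":-0.04,"hand":-0.1},{"ax":0,"ay":0,"az":0,"x":0,"y":0,"z":-0.04,"hand":-0.1},{"ax":0,"ay":0,"az":0,"x":0,"y":0,"z":-0.04,"hand":-0.1}]'
```

```text
t: 17.5
tcp_pos: [0.571, -0.2108, 0.1673]
tcp_rot: [0.422, 0.906, -0.0, -0.0]
contact_force: [0.8, 0.5, -6.7]
gripper_width: 0.0381
```

```bash
python3 -m crank '[{"ax":0,"ay":0,"az":0,"x":0,"y":0,"z":0.12,"hand":-0.1},{"ax":0,"ay":0,"az":5,"x":0,"y":0,"z":0.12,"hand":-0.1},{"ax":0,"ay":0,"az":5,"x":0,"y":0,"z":0.06,"hand":-0.1},{"ax":0,"ay":0,"az":5,"x":0,"y":0,"z":0.01,"hand":-0.1},{"ax":0,"ay":0,"az":5,"x":0,"y":0,"z":0.01,"hand":-0.1}]'
```

```text
t: 18.0
tcp_pos: [0.5714, -0.211, 0.1679]
tcp_rot: [0.461, 0.888, 0.0, 0.0]
contact_force: [-0.4, 0.1, -2.3]
gripper_width: 0.0384
```

At 72° the force is down to the weight alone (-2.3 N) and the TCP follows its command, so the plug seems free. I'll lift gently and watch the force.

```bash
python3 -m crank '[{"ax":0,"ay":0,"az":0,"x":0,"y":0,"z":-0.05,"hand":-0.1},{"ax":0,"ay":0,"az":0,"x":0,"y":0,"z":-0.1,"hand":-0.1},{"ax":0,"ay":0,"az":0,"x":0,"y":0,"z":-0.15,"hand":-0.1},{"ax":0,"ay":0,"az":0,"x":0,"y":0,"z":-0.2,"hand":-0.1},{"ax":0,"ay":0,"az":0,"x":0,"y":0,"z":-0.2,"hand":-0.1}]'
```

```text
t: 18.5
tcp_pos: [0.5712, -0.2109, 0.1695]
tcp_rot: [0.462, 0.887, 0.0, 0.0]
contact_force: [-0.4, 0.5, -1.2]
gripper_width: 0.0387
```

```bash
python3 -m crank '[{"ax":0,"ay":0,"az":0,"x":0,"y":0,"z":-0.1,"hand":-0.1},{"ax":0,"ay":0,"az":0,"x":0,"y":0,"z":-0.2,"hand":-0.1},{"ax":0,"ay":0,"az":0,"x":0,"y":0,"z":-0.3,"hand":-0.1},{"ax":0,"ay":0,"az":0,"x":0,"y":0,"z":-0.45,"hand":-0.1},{"ax":0,"ay":0,"az":0,"x":0,"y":0,"z":-0.6,"hand":-0.1}]'
```

```text
t: 19.0
tcp_pos: [0.5711, -0.2109, 0.1755]
tcp_rot: [0.462, 0.887, -0.0, -0.0]
contact_force: [0.1, -0.3, -0.6]
gripper_width: 0.0386
```

```bash
python3 -m crank '[{"ax":0,"ay":0,"az":0,"x":0,"y":0,"z":-0.3,"hand":-0.1},{"ax":0,"ay":0,"az":0,"x":0,"y":0,"z":-0.8,"hand":-0.1},{"ax":0,"ay":0,"az":0,"x":0,"y":0,"z":-1.5,"hand":-0.1},{"ax":0,"ay":0,"az":0,"x":0,"y":0,"z":-2.5,"hand":-0.1},{"ax":0,"ay":0,"az":0,"x":0,"y":0,"z":-3.5,"hand":-0.1}]';  python3 cap.py sc7 scene; python3 cap.py w7;python3 - <<'E'
import cv2,numpy as np
a=cv2.imread('pics/sc7.png')
b=cv2.imread('pics/w7.png')
cv2.imwrite('pics/sc7c.png',np.hstack([cv2.resize(a[200:290,225:315],None,fx=4.4,fy=4.4,interpolation=2)[:396],cv2.resize(b[100:340,240:440],(400,396),interpolation=2)]))
E
```

```text
t: 19.5
tcp_pos: [0.5713, -0.211, 0.2116]
tcp_rot: [0.462, 0.887, 0.0, 0.0]
contact_force: [0.0, 0.1, -1.8]
gripper_width: 0.0383
19.55 [ 0.5722 -0.2112  0.2136] [[-0.574, 0.819, 0.003], [0.819, 0.574, -0.001], [-0.003, 0.002, -1.0]]
19.6 [ 0.5722 -0.2112  0.2127] [[-0.574, 0.819, 0.003], [0.819, 0.574, -0.001], [-0.003, 0.002, -1.0]]
```

View pics/sc7c.png

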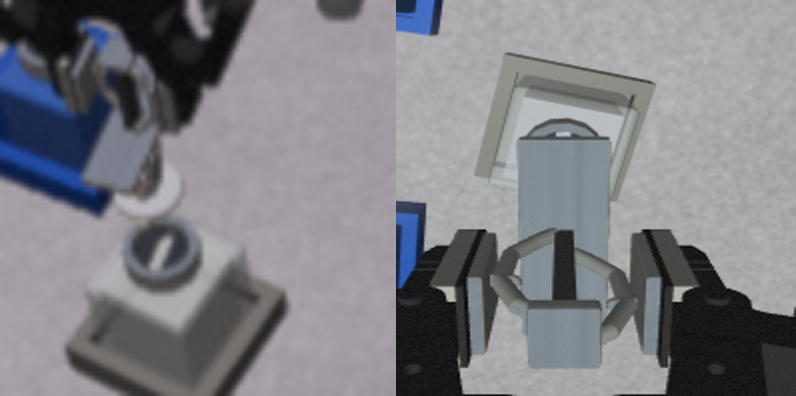

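The plug is out. In the scene crop it hangs in the jaws at (150,195), above the open collar at (160,250). Next I carry it back to the stand, turning back -47°.

```bash
python3 -m crank '[{"ax":0,"ay":0,"az":-3,"x":1,"y":0.7,"z":-1,"hand":-0.1},{"ax":0,"ay":0,"az":-9,"x":3.5,"y":2.4,"z":-1.2,"hand":-0.1},{"ax":0,"ay":0,"az":-16,"x":6.5,"y":4.5,"z":-1.2,"hand":-0.1},{"ax":0,"ay":0,"az":-23,"x":9.5,"y":6.6,"z":-1.2,"hand":-0.1},{"ax":0,"ay":0,"az":-30,"x":12.5,"y":8.7,"z":-1.2,"hand":-0.1}]'; python3 -c "
from cell import observe
from h import *
s=observe();M=R.from_quat(s['tcp_rot']).as_matrix();print(M.round(3),np.degrees(np.arctan2(M[1,0],M[0,0])), M.T@(np.array([.57,.172,.225])-s['tcp_pos']))"
```

```text
t: 20.1
tcp_pos: [0.5704, -0.0573, 0.2225]
tcp_rot: [0.214, 0.977, 0.0, 0.0]
contact_force: [0.5, 0.8, -1.1]
gripper_width: 0.0384
[[-0.908  0.418  0.   ]
 [ 0.418  0.908  0.   ]
 [-0.     0.    -1.   ]] 155.28509907497894 [ 0.09622789  0.20813939 -0.0024986 ]
```

```bash
python3 -m crank '[{"ax":0,"ay":0,"az":-5,"x":1.4,"y":3.1,"z":-0.2,"hand":-0.1},{"ax":0,"ay":0,"az":-10,"x":2.8,"y":6.2,"z":-0.2,"hand":-0.1},{"ax":0,"ay":0,"az":-14,"x":4.2,"y":9.3,"z":-0.2,"hand":-0.1},{"ax":0,"ay":0,"az":-17,"x":5.6,"y":12.2,"z":-0.2,"hand":-0.1},{"ax":0,"ay":0,"az":-17,"x":6.8,"y":14.8,"z":-0.2,"hand":-0.1}]'; python3 -c "
from cell import observe
from h import *
s=observe();M=R.from_quat(s['tcp_rot']).as_matrix();print(M.round(3),np.degrees(np.arctan2(M[1,0],M[0,0])), M.T@(np.array([.57,.172,.225])-s['tcp_pos']))"
```

```text
t: 20.6
tcp_pos: [0.5713, 0.1059, 0.2245]
tcp_rot: [0.068, 0.998, 0.0, 0.0]
contact_force: [-0.4, 0.1, -0.7]
gripper_width: 0.0387
[[-0.991  0.137  0.   ]
 [ 0.137  0.991  0.   ]
 [-0.     0.    -1.   ]] 172.1526394614331 [ 0.01028197  0.06531932 -0.00050316]
```

```bash
python3 -m crank '[{"ax":0,"ay":0,"az":0,"x":0.3,"y":2.2,"z":0,"hand":-0.1},{"ax":0,"ay":0,"az":0,"x":0.7,"y":4.4,"z":0,"hand":-0.1},{"ax":0,"ay":0,"az":0,"x":1,"y":6,"z":0,"hand":-0.1},{"ax":0,"ay":0,"az":0,"x":1,"y":6.4,"z":0,"hand":-0.1},{"ax":0,"ay":0,"az":0,"x":1,"y":6.4,"z":0,"hand":-0.1}]'; python3 cap.py w8; python3 cap.py sc8 scene; python3 - <<'E'
import cv2,numpy as np
b=cv2.imread('pics/w8.png');a=cv2.imread('pics/sc8.png')
cv2.imwrite('pics/w8c.png',cv2.resize(b[100:340,230:410],None,fx=2.5,fy=2.5,interpolation=2))
cv2.imwrite('pics/sc8c.png',cv2.resize(a[80:220,320:450],None,fx=4,fy=4,interpolation=2))
E
```

```text
t: 21.1
tcp_pos: [0.5704, 0.1694, 0.2243]
tcp_rot: [0.069, 0.998, -0.0, -0.0]
contact_force: [0.0, -0.4, -1.0]
gripper_width: 0.0384
21.15 [0.5704 0.1688 0.2242] [[-0.99, 0.139, -0.0], [0.139, 0.99, -0.0], [0.0, -0.0, -1.0]]
21.2 [0.5704 0.1685 0.2243] [[-0.99, 0.139, -0.0], [0.139, 0.99, -0.0], [0.0, -0.0, -1.0]]
```

View pics/w8c.png

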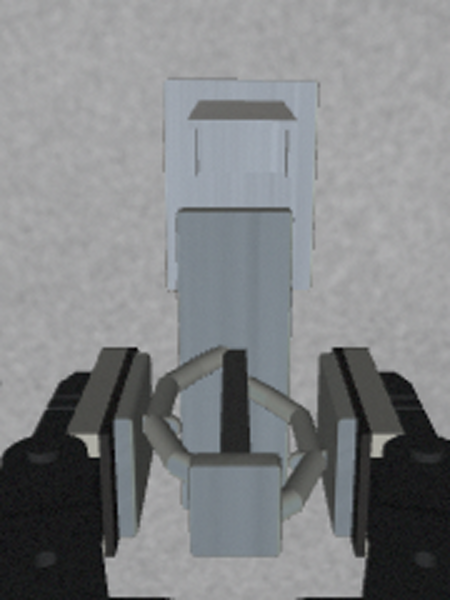

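View pics/sc8c.png

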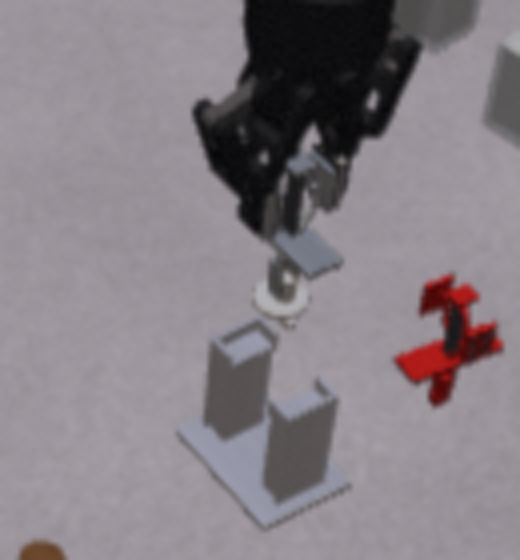

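```bash
python3 - <<'E'
from cap import *
c,im=load("w8"); p=np.array([.5704,.1688,.2242]); M=np.array([[-.99,.139,0],[.139,.99,0],[0,0,-1]])
W=lambda x,y:(230+(x+.5)/2.5-.5,100+(y+.5)/2.5-.5)
def t(uv,z): return (M.T@(onz(c,uv,z)-p))*1000
for n,q,z in [("lipoutL",(188,118),.09),("lipoutR",(297,118),.09),("inL",(197,130),.09),("inR",(287,130),.09),("inL2",(197,175),.09),("inR2",(287,172),.09),("footL",(165,79),.006),("footR",(319,82),.006),("footL2",(165,288),.006),("footR2",(309,288),.006)]:
    print(n,t(W(*q),z).round(1))
for n,q in [("plateL",(177,209)),("plateR",(293,209)),]: print(n,t(W(*q),.2242-.0187).round(1))
for n,q in [("barL",(191,467)),("barR",(280,467)),("barL",(190,556)),("barR",(279,556))]: print(n,t(W(*q),.2242+.0329).round(1))
E
```

```text
lipoutL [ 42.2 -14.9 134.2]
lipoutR [ 42.3  22.9 134.2]
inL [ 38.1 -11.9 134.2]
inR [ 38.1  19.5 134.2]
inL2 [ 22.2 -12.1 134.2]
inR2 [ 23.3  19.8 134.2]
footL [ 51.1 -30.2 218.2]
footR [ 49.8  39.2 218.2]
footL2 [-48.  -32.6 218.2]
footR2 [-48.   37.4 218.2]
plateL [ 35.6 -10.4  18.7]
plateR [35.6 13.2 18.7]
barL [  8.   -5.  -32.9]
barR [  8.    8.1 -32.9]
barL [ -7.5  -5.4 -32.9]
barR [ -7.5   8.3 -32.9]
```

In w8 the stand centre lies about +2 to 2.6 mm in tool y from the tweezers' middle, within about 0.5 mm in x and turned by less than 1°. The scene view shows the plug hanging upright at (282,298). I'll correct for that, then lower.

```bash
python3 -m crank '[{"ax":0,"ay":0,"az":0.7,"x":0.05,"y":0.25,"z":0,"hand":-0.1},{"ax":0,"ay":0,"az":0.7,"x":0.05,"y":0.25,"z":0.5,"hand":-0.1},{"ax":0,"ay":0,"az":0.7,"x":0.05,"y":0.25,"z":2,"hand":-0.1},{"ax":0,"ay":0,"az":0.7,"x":0.05,"y":0.25,"z":3.5,"hand":-0.1},{"ax":0,"ay":0,"az":0.7,"x":0.05,"y":0.25,"z":4,"hand":-0.1}]'; python3 cap.py w9;python3 - <<'E'
import cv2,numpy as np
b=cv2.imread('pics/w9.png')
cv2.imwrite('pics/w9c.png',cv2.resize(b[100:340,230:410],None,fx=2.5,fy=2.5,interpolation=2))
E
```

```text
t: 21.7
tcp_pos: [0.5695, 0.1708, 0.1826]
tcp_rot: [0.076, 0.997, -0.001, -0.001]
contact_force: [1.1, 0.7, -1.3]
gripper_width: 0.0384
21.75 [0.5695 0.1708 0.1825] [[-0.988, 0.152, -0.003], [0.152, 0.988, -0.001], [0.002, -0.002, -1.0]]
```

View pics/w9c.png

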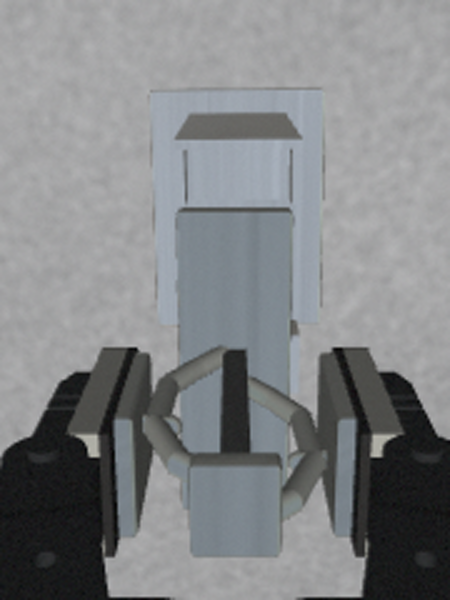

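```bash
python3 - <<'E'
from cap import *
c,im=load("w9"); p=np.array([.5695,.1708,.1825]); M=np.array([[-.988,.152,-.003],[.152,.988,-.001],[.002,-.002,-1]])
W=lambda x,y:(230+(x+.5)/2.5-.5,100+(y+.5)/2.5-.5)
def t(uv,z): return (M.T@(onz(c,uv,z)-p))*1000
for n,q,z in [("lipoutL",(175,138),.09),("lipoutR",(302,138),.09),("inL",(186,150),.09),("inR",(291,150),.09),("inL2",(186,200),.09),("inR2",(292,200),.09),("footL",(151,89),.006),("footR",(322,89),.006),("footL2",(157,322),.006),("footR2",(319,322),.006)]:
    print(n,t(W(*q),z).round(1))
for n,q in [("plateL",(177,209)),("plateR",(293,209)),]: print(n,t(W(*q),.1825-.0187).round(1))
E
```

```text
lipoutL [ 40.6 -16.8  92.6]
lipoutR [40.6 20.6 92.6]
inL [ 37.  -13.7  92.6]
inR [37.1 17.5 92.6]
inL2 [ 21.9 -13.9  92.6]
inR2 [22.  18.1 92.5]
footL [ 49.3 -32.6 176.7]
footR [ 49.4  35.5 176.6]
footL2 [-49.6 -32.9 176.4]
footR2 [-49.5  37.3 176.3]
plateL [ 35.6 -11.   18.8]
plateR [35.6 12.7 18.8]
```

The stand and plate agree to about 1 mm. I'll make a small trim and lower slowly.

```bash
python3 -m crank '[{"ax":0,"ay":0,"az":0,"x":-0.05,"y":0.07,"z":1,"hand":-0.1},{"ax":0,"ay":0,"az":0,"x":-0.05,"y":0.07,"z":2.2,"hand":-0.1},{"ax":0,"ay":0,"az":0,"x":-0.05,"y":0.07,"z":3.5,"hand":-0.1},{"ax":0,"ay":0,"az":0,"x":-0.05,"y":0.07,"z":4.5,"hand":-0.1},{"ax":0,"ay":0,"az":0,"x":-0.05,"y":0.07,"z":5,"hand":-0.1}]'; python3 -m crank '[{"ax":0,"ay":0,"az":0,"x":0,"y":0,"z":0.3,"hand":-0.1},{"ax":0,"ay":0,"az":0,"x":0,"y":0,"z":0.8,"hand":-0.1},{"ax":0,"ay":0,"az":0,"x":0,"y":0,"z":1.3,"hand":-0.1},{"ax":0,"ay":0,"az":0,"x":0,"y":0,"z":1.7,"hand":-0.1},{"ax":0,"ay":0,"az":0,"x":0,"y":0,"z":1.9,"hand":-0.1}]'; python3 cap.py w10; python3 cap.py sc10 scene;  python3 - <<'E'
import cv2,numpy as np
b=cv2.imread('pics/w10.png');a=cv2.imread('pics/sc10.png')
cv2.imwrite('pics/w10c.png',np.hstack([cv2.resize(b[100:340,230:410],(400,533)),cv2.resize(a[110:220,340:422],(400,533),interpolation=2)]))
E
```

```text
t: 22.25
tcp_pos: [0.5703, 0.1719, 0.1328]
tcp_rot: [0.076, 0.997, -0.001, -0.001]
contact_force: [0.5, -0.3, -1.7]
gripper_width: 0.0383
t: 22.75
tcp_pos: [0.5708, 0.1721, 0.115]
tcp_rot: [0.076, 0.997, -0.0, -0.0]
contact_force: [-0.3, -1.1, -0.6]
gripper_width: 0.0383
22.8 [0.5708 0.1721 0.1148] [[-0.989, 0.151, -0.001], [0.151, 0.989, -0.0], [0.001, -0.0, -1.0]]
22.85 [0.5708 0.1721 0.1151] [[-0.989, 0.151, -0.0], [0.151, 0.989, -0.0], [0.0, -0.0, -1.0]]
```

View pics/w10c.png

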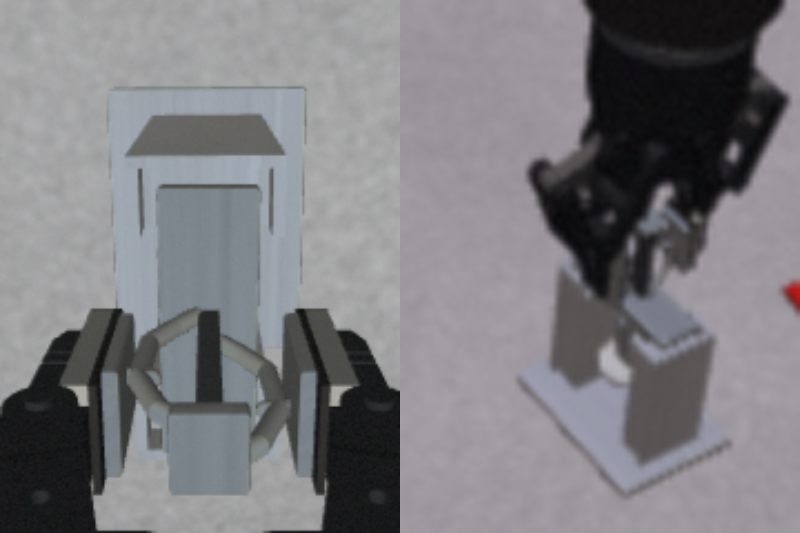

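```bash
python3 - <<'E'
from cap import *
c,im=load("w10"); p=np.array([.5708,.1721,.1148]); M=np.array([[-.989,.151,-.001],[.151,.989,0],[.001,0,-1]])
W=lambda x,y:(230+(x+.5)/2.222-.5,100+(y+.5)/2.222-.5)
def t(uv,z): return (M.T@(onz(c,uv,z)-p))*1000
for n,q,z in [("lipout",(126,155),.09),("lipoutR",(286,155),.09),("inL",(142,168),.09),("inR",(272,168),.09),("footL",(110,88),.006),("footR",(305,88),.006),("plateL",(158,186),.0961),("plateR",(260,186),.0961),("barL",(170,412),.1477),("barR",(250,412),.1477)]:
    print(n,t(W(*q),z).round(1))
# seated ref
c,im=load("s2"); p=np.array([.5701,.1688,.2406]); M=np.array([[-.991,.133,0],[.133,.991,0],[0,0,-1]])
B=lambda x,y:(280+(x+.5)/5-.5,120+(y+.5)/5-.5)
for n,q,z in [("lipoutL",(136,131),.09),("lipoutR",(342,131),.09),("inL",(152,148),.09),("inR",(323,148),.09),("foot",(86,57),.006),("footR",(382,57),.006),("plateL",(177,157),.086),("plateR",(302,157),.086)]:
    print(n,t(B(*q),z).round(1))
E
```

```text
lipout [ 41.6 -18.6  24.8]
lipoutR [41.6 19.1 24.8]
inL [ 38.4 -14.9  24.8]
inR [38.4 15.9 24.8]
footL [ 50.5 -33.9 108.9]
footR [ 50.5  34.7 108.8]
plateL [ 35.4 -10.7  18.7]
plateR [35.4 12.7 18.7]
barL [  8.4  -5.5 -32.9]
barR [  8.4   7.8 -32.9]
lipoutL [ 41.4 -14.7 150.6]
lipoutR [ 41.4  23.2 150.6]
inL [ 38.3 -11.8 150.6]
inR [ 38.3  19.8 150.6]
foot [ 50.4 -30.8 234.6]
footR [ 50.4  38.9 234.6]
plateL [ 36.2  -7.3 154.6]
plateR [ 36.2  16.1 154.6]
```

The plate is centred between the lips: about 0.6 mm off in y, and a 3 mm end gap in x. The plug sits between the posts. Now the final gentle lowering.

```bash
python3 -m crank '[{"ax":0,"ay":0,"az":0,"x":0,"y":-0.05,"z":0.2,"hand":-0.1},{"ax":0,"ay":0,"az":0,"x":0,"y":-0.05,"z":0.4,"hand":-0.1},{"ax":0,"ay":0,"az":0,"x":0,"y":-0.05,"z":0.6,"hand":-0.1},{"ax":0,"ay":0,"az":0,"x":0,"y":-0.05,"z":0.75,"hand":-0.1},{"ax":0,"ay":0,"az":0,"x":0,"y":-0.05,"z":0.8,"hand":-0.1}]'
```

```text
t: 23.35
tcp_pos: [0.5708, 0.1717, 0.1072]
tcp_rot: [0.076, 0.997, -0.0, -0.0]
contact_force: [0.5, -0.4, -1.5]
gripper_width: 0.0391
```

```bash
python3 -m crank '[{"ax":0,"ay":0,"az":0,"x":0,"y":0,"z":0.04,"hand":-0.1},{"ax":0,"ay":0,"az":0,"x":0,"y":0,"z":0.08,"hand":-0.1},{"ax":0,"ay":0,"az":0,"x":0,"y":0,"z":0.12,"hand":-0.1},{"ax":0,"ay":0,"az":0,"x":0,"y":0,"z":0.15,"hand":-0.1},{"ax":0,"ay":0,"az":0,"x":0,"y":0,"z":0.15,"hand":-0.1}]'
```

```text
t: 23.85
tcp_pos: [0.5709, 0.1717, 0.1059]
tcp_rot: [0.076, 0.997, 0.0, 0.0]
contact_force: [-0.4, 0.6, -0.1]
gripper_width: 0.0387
```

```bash
python3 -m crank '[{"ax":0,"ay":0,"az":0,"x":0,"y":0,"z":0.03,"hand":-0.1},{"ax":0,"ay":0,"az":0,"x":0,"y":0,"z":0.06,"hand":-0.1},{"ax":0,"ay":0,"az":0,"x":0,"y":0,"z":0.08,"hand":-0.1},{"ax":0,"ay":0,"az":0,"x":0,"y":0,"z":0.08,"hand":-0.1},{"ax":0,"ay":0,"az":0,"x":0,"y":0,"z":0.08,"hand":-0.1}]'
```

```text
t: 24.35
tcp_pos: [0.5711, 0.1719, 0.1057]
tcp_rot: [0.076, 0.997, 0.0, 0.0]
contact_force: [-1.8, -0.4, 4.8]
gripper_width: 0.0385
```

Seated: +4.8 N upward, with the TCP stopped at 0.1057. Now I release gently.

```bash
python3 -m crank '[{"ax":0,"ay":0,"az":0,"x":0,"y":0,"z":0,"hand":-0.03},{"ax":0,"ay":0,"az":0,"x":0,"y":0,"z":0,"hand":0.03},{"ax":0,"ay":0,"az":0,"x":0,"y":0,"z":0,"hand":0.09},{"ax":0,"ay":0,"az":0,"x":0,"y":0,"z":0,"hand":0.15},{"ax":0,"ay":0,"az":0,"x":0,"y":0,"z":0,"hand":0.22}]'; python3 -m crank '[{"ax":0,"ay":0,"az":0,"x":0,"y":0,"z":0,"hand":0.35},{"ax":0,"ay":0,"az":0,"x":0,"y":0,"z":0,"hand":0.5},{"ax":0,"ay":0,"az":0,"x":0,"y":0,"z":0,"hand":0.75},{"ax":0,"ay":0,"az":0,"x":0,"y":0,"z":0,"hand":1},{"ax":0,"ay":0,"az":0,"x":0,"y":0,"z":0,"hand":1}]'; python3 cap.py w11; python3 cap.py sc11 scene; python3 - <<'E'
import cv2,numpy as np
b=cv2.imread('pics/w11.png');a=cv2.imread('pics/sc11.png')
cv2.imwrite('pics/w11c.png',np.hstack([cv2.resize(b[100:340,200:440],(400,400)),cv2.resize(a[110:210,340:440],(400,400),interpolation=2)]))
E
```

```text
t: 24.85
tcp_pos: [0.5709, 0.1717, 0.105]
tcp_rot: [0.076, 0.997, -0.0, -0.0]
contact_force: [-1.1, 0.2, 0.2]
gripper_width: 0.0521
t: 25.35
tcp_pos: [0.5709, 0.1717, 0.1051]
tcp_rot: [0.076, 0.997, 0.0, 0.0]
contact_force: [0.0, -1.1, -0.0]
gripper_width: 0.0855
25.4 [0.5709 0.1717 0.1051] [[-0.989, 0.151, 0.0], [0.151, 0.989, 0.0], [-0.0, 0.0, -1.0]]
25.45 [0.5709 0.1717 0.1051] [[-0.989, 0.151, -0.0], [0.151, 0.989, -0.0], [0.0, -0.0, -1.0]]
```

View pics/w11c.png

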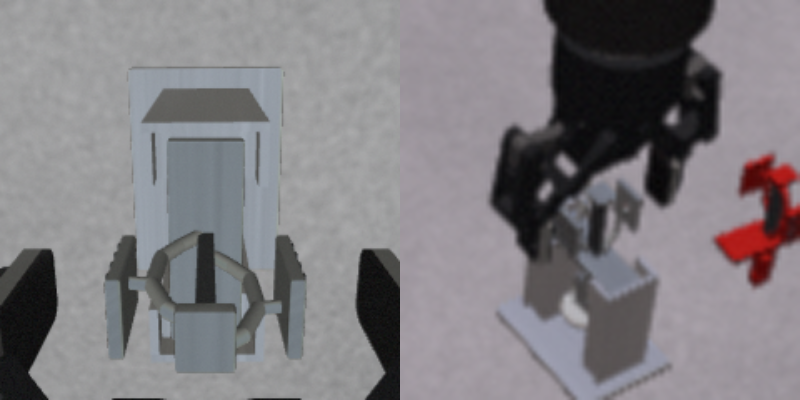

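The tweezers stand upright in the stand, with the plug visible between the posts at (575,308), and the fingers are clear on both sides. I draw straight up.

```bash
python3 -m crank '[{"ax":0,"ay":0,"az":0,"x":0,"y":0,"z":-1,"hand":1},{"ax":0,"ay":0,"az":0,"x":0,"y":0,"z":-3.5,"hand":1},{"ax":0,"ay":0,"az":0,"x":0,"y":0,"z":-7,"hand":1},{"ax":0,"ay":0,"az":0,"x":0,"y":0,"z":-11,"hand":1},{"ax":0,"ay":0,"az":0,"x":0,"y":0,"z":-15,"hand":1}]'; python3 -m crank '[{"ax":0,"ay":0,"az":0,"x":1,"y":-2,"z":0,"hand":1},{"ax":0,"ay":0,"az":0,"x":3,"y":-5,"z":0,"hand":1},{"ax":0,"ay":0,"az":0,"x":5,"y":-8,"z":0,"hand":1},{"ax":0,"ay":0,"az":0,"x":5,"y":-8,"z":0,"hand":1},{"ax":0,"ay":0,"az":0,"x":5,"y":-8,"z":0,"hand":1}]'; python3 cap.py w12; python3 cap.py sc12 scene; python3 cap.py t12 top; python3 - <<'E'
import cv2,numpy as np
b=cv2.imread('pics/w12.png');a=cv2.imread('pics/sc12.png');t=cv2.imread('pics/t12.png')
cv2.imwrite('pics/w12c.png',np.vstack([np.hstack([cv2.resize(b,(480,300)),cv2.resize(a[120:220,340:440],(300,300),interpolation=2)]),np.hstack([cv2.resize(t[100:300,150:470],(480,300)),cv2.resize(a[170:320,170:320],(300,300))])]))
E
```

```text
t: 25.95
tcp_pos: [0.5707, 0.1715, 0.2574]
tcp_rot: [0.076, 0.997, -0.0, 0.0]
contact_force: [1.3, 0.9, -0.5]
gripper_width: 0.0855
t: 26.45
tcp_pos: [0.5093, 0.0997, 0.2565]
tcp_rot: [0.076, 0.997, 0.001, 0.001]
contact_force: [0.3, 0.8, -0.5]
gripper_width: 0.0853
26.5 [0.5097 0.1002 0.2562] [[-0.989, 0.151, 0.002], [0.151, 0.989, 0.001], [-0.002, 0.001, -1.0]]
26.55 [0.5099 0.1005 0.2558] [[-0.989, 0.151, 0.001], [0.151, 0.989, 0.0], [-0.001, 0.001, -1.0]]
26.6 [0.5099 0.1007 0.2554] [[-0.989, 0.151, 0.0], [0.151, 0.989, 0.0], [-0.0, 0.0, -1.0]]
```

View pics/w12c.png

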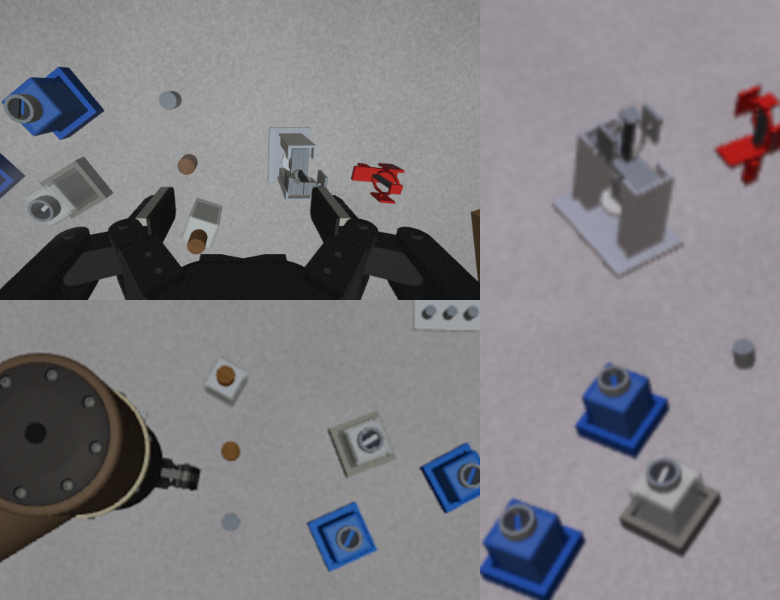

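The tweezers stand seated and upright with the white plug clamped between the posts. The bottle's collar is open and empty. In the top view the caps at (303,201) and (303,248) and the spare bottle are where they were at the start. Handing in.

```bash
python3 -c "
from cell import r,observe
print(observe()['contact_force'].round(1)); print(r.sign_off())"
```

```text
[-0.2 -0.3 -0.2]
the job is handed in; nothing more can be done
None
```

The job is handed in. The white plug came out of the clear bottle and the tweezers are back upright in their stand with the plug still clamped. It took about 26.6 s of the 72 s allowed.

- **Unlocking:** I turned the plug clockwise, tugging at 12° and then every 5–6°. It held through 67° and came free at about 72°. Most tugs were about 3 to 4 N net of the tweezers' weight. The first one, and one extra probe at 67°, were nearer 5 N, a little over the light-tug figure. The TCP also sat about 0.4 mm higher than at the earlier tugs there, so the jaws may have slipped slightly on the tab.
- **Putting back:** The plate landed between the stand's lips at about 5 N. I opened the fingers and lifted the hand straight up and away. The wrist force then read near zero.
- **Last pictures:** They show the tweezers seated, the plug between the posts and the bottle's collar empty. The two caps and the spare bottle are where they started.
- **Disagreements:** The wrist camera read about 1.1 mm off sideways compared with the gripper, so I corrected for that. The height and stand-position estimates differed by 1–2 mm, which was within the room available.

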